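# Cap, stow and lock the night medicines

### The arm

A 6-joint arm with a two-finger parallel gripper is mounted at the origin on the work surface. World frame = base frame: x ahead of the robot, y to its left, z up, the work surface at z = 0. Lengths are in m, angles in rad, forces in N, time in s.
With the tool pointing down it reaches from about 0.35 to 0.775 m from the base axis. Payload 7.3 kg.
Tool frame: the origin (TCP) lies on the centre line of the jaws, within the pads' length; the fingertips stand tip_reach ahead of it and the grasp point (between the pads) lies 6 mm ahead of it (tip_reach is the distance from the TCP to the fingertips, in m); x points along the fingers, y is the direction in which the jaws open and shut, and the axes are right-handed (so a half turn about x gives the same grasp; the last joint's range is limited). The gripper opens to 92 mm and grips with 3 to 60 N. Pads are 19 mm wide; open, the fingers measure 130 mm over their backs; the gripper's body (75 mm by 190 mm) begins 47 mm behind the grasp point.
Start: joints at [1.16, 0.342, 1.524, -0, 1.275, -0.146], TCP at [0.137, 0.507, 0.218] pointing down, gripper open.
Joint ranges: [-2.53, 2.53], [-0.77, 2.02], [0.04, 2.7], [-1, 4.14], [0.28, 2.66], [-3.11, 3.11]. Speed limits (rad/s): [2.57, 2.57, 3.14, 3.14, 3.14, 3.14].

### API

Orientations are given as [roll, pitch, yaw] about the fixed x, y, z axes, in that order (R = Rz(yaw) Ry(pitch) Rx(roll)).
In Python, from cell import observe, read_camera, get_calibration, hand_in, tip_reach gives the robot as it stands. The module is installed in compiled form; this text tells all that it offers.
- The arm moves only by the shell command python3 -m crank 'ROWS' [FORCE]. ROWS is JSON, a list of rows, each an object of numbers: "fingers": the opening, from -1 (shut) to 1 (fully open); "tx", "ty", "tz": the shift along the tool's x, y, z in units of 40 mm (1.0 is 40 mm); "roll": the turn about the tool's x in units of 10 degrees (1.0 is 10 degrees). In form: [{"fingers": .., "tx": .., "ty": .., "tz": .., "roll": ..}, ...]. A call has exactly 8 rows; each row is the pose to reach, as a shift and turn from the pose commanded when the call began, along the tool's axes at that moment; what a row does not reach only later rows make up. A row lasts 1/8 s, in which the tool goes at most 62.5 mm and 10.7 degrees, less where a joint would pass 70% of its speed; a pose out of reach is approached as far as the arm can. A call with a gripper value outside its range is refused whole. The fingers move at their own pace and stop on an object; FORCE is the grip in N (left out, the last holds). Time passes only in rows, so rows that repeat a pose let the fingers close, or fill a call up. It gives the time, the measured TCP pose, the force and the opening at its end, in the units of the state.
- observe(): the state, without advancing time (a new reading comes with each control period).
- read_camera(name): name is "side" or "top" or "wrist"; returns (picture, depth): 420x560x3 uint8, red, green, blue; 420x560 float32, m along the optical axis (not along the pixel's ray), 0 where there is no reading.
- get_calibration(name): a dict with "vertical_fov" (degrees; the focal length in pixels is half the picture's height over the tangent of half this angle, whatever the lens; pixels are square), "cx", "cy" (the principal point, pixels), "dist_coeffs" ([k1, k2, p1, p2, k3] as OpenCV has them; the pictures are not rectified), "pose" (4x4, takes a point from camera to world coordinates); the wrist camera has in their place "T_tool_cam" (4x4, takes a point from camera to tool coordinates, whose origin is the TCP and whose axes are the tool frame's). Camera axes: x right, y down, z forward; pixel columns grow to the right and rows downward; lengths in m; the calibration is good to about 2 mm. A picture is of the moment at which its call begins: read the wrist's pose just before it. get_calibration takes no time and is no camera call.
- hand_in(): hands the job in, once; it reports no verdict.
The state is a dict: "time": time; "qpos": joint angles; "qvel": joint speeds; "joint_efforts": joint torques, N m; "tool_pos": TCP position; "tool_rot": TCP orientation; "contact_force": force on the tool from outside, world axes, zero at the start; "torque": the same for the moment, N m; "opening": finger opening in m.
Only numpy, scipy, OpenCV 4.12 (cv2) and the standard library are available. Lean on these libraries where they do the work, as an engineer would, in place of code of your own. Each camera call takes 0.05 s, during which the arm holds its last target. There are 200 camera calls.

### The job

Put the night medicines away: press the loose cap of every jar on the bedside table fully home and stand each jar upright in the pill-case well of its own colour, then swing the case's lid shut and press its steel clip fully home. Last, lock the case: tilt the console's stick towards the green lamp, hold it there for two seconds and let it spring back. Leave everything else on the table where it is.

Things in the scene. Friction and masses are not known exactly. Their poses are not given: they have to be found in the camera images.
- case: rainbow pill case, fixed: open-topped plastic base 232 x 164 x 30 mm (case x, y, z) with orange outer walls 4 mm thick and four wells with coloured floors; origin under its centre, z up. Each well is 110 mm (x) by 76 mm (y) inside, floor 6 mm above the table, cross dividers 4 mm thick and 22 mm high. Well centres in the case frame (x, y): red (-57, 40), yellow (57, 40), green (-57, -40), blue (57, -40) mm. The lid's hinge runs along x on the +y side.
- lid (a joint): angle of the white domed lid: 0 shut, grows as it opens, 2.1 limit; it starts about 1.8 to 2.0, leaning back away from the wells. A stiff hinge (0.35 N m, about 2 to 4 N at the free edge) keeps it wherever it is left
- lid_hinge (a point): middle of the lid's hinge line, on the top of the case's +y wall; its axes turn with the lid (lid x = hinge line and is parallel to case x; lid -y runs from the hinge to the free edge; lid z is the outward normal of the lid's top). The lid is a hollow dome 244 x 172 mm and 60 mm deep: in lid axes it spans x +-122, y -172 to 0, z 0 to 60 mm, walls 4 mm, top 6 mm
- clip (a joint): how far (m) the steel spring clip stands proud of home: 0 fully home, 0.008 at most; it starts 4 to 8 mm proud. It moves along lid z, takes about 7 N to push in, and stays where it is pushed
- clip_top (a point): centre of the top face of the clip's press plate, a steel pad 44 x 26 mm (lid x, y) on the lid's top beside the free edge, lid frame x 0, y -152 mm; when home its top is 10 mm above the lid's top face, that is 100 mm above the table with the lid shut
- red_mid (a point): centre of the jar with the red cap and red band (may be absent): a round white jar 58 mm in diameter, 54 mm tall, with its push-on cap (54 mm in diameter, 12 mm thick) on top (66 mm in all when the cap is home, so the top of a home cap is 33 mm above this point); the point is 33 mm above its underside, z up along the jar; 0.135 kg, heavy at the bottom
- red_cap (a joint): how far (m) the red cap stands proud of home on its jar: 0 fully home, 0.010 at most; it starts 5 to 10 mm proud, takes about 5 N to push down and stays where it is pushed
- yellow_mid (a point): centre of the jar with the yellow cap and yellow band (may be absent): a round white jar 58 mm in diameter, 54 mm tall, with its push-on cap (54 mm in diameter, 12 mm thick) on top (66 mm in all when the cap is home, so the top of a home cap is 33 mm above this point); the point is 33 mm above its underside, z up along the jar; 0.135 kg, heavy at the bottom
- yellow_cap (a joint): how far (m) the yellow cap stands proud of home on its jar: 0 fully home, 0.010 at most; it starts 5 to 10 mm proud, takes about 5 N to push down and stays where it is pushed
- green_mid (a point): centre of the jar with the green cap and green band (may be absent): a round white jar 58 mm in diameter, 54 mm tall, with its push-on cap (54 mm in diameter, 12 mm thick) on top (66 mm in all when the cap is home, so the top of a home cap is 33 mm above this point); the point is 33 mm above its underside, z up along the jar; 0.135 kg, heavy at the bottom
- green_cap (a joint): how far (m) the green cap stands proud of home on its jar: 0 fully home, 0.010 at most; it starts 5 to 10 mm proud, takes about 5 N to push down and stays where it is pushed
- blue_mid (a point): centre of the jar with the blue cap and blue band (may be absent): a round white jar 58 mm in diameter, 54 mm tall, with its push-on cap (54 mm in diameter, 12 mm thick) on top (66 mm in all when the cap is home, so the top of a home cap is 33 mm above this point); the point is 33 mm above its underside, z up along the jar; 0.135 kg, heavy at the bottom
- blue_cap (a joint): how far (m) the blue cap stands proud of home on its jar: 0 fully home, 0.010 at most; it starts 5 to 10 mm proud, takes about 5 N to push down and stays where it is pushed
- console: lock console, fixed: a round grey puck 116 mm in diameter and 40 mm high, origin under its centre; its +x points to the green lamp on top of its rim, 46 mm from its centre
- knob (a point): centre of the black ball knob (32 mm in diameter) on the console's spring-centred stick; the rod is 14 mm thick; the stick pivots in every direction about a point 45 mm above the table on the console's axis, 70 mm below the knob's centre
- stick_fwd (a joint): tilt of the stick towards the green lamp (rad), 0 upright, limits +-0.55; counts as tilted to the lamp from 0.3; springs back when let go (about 2 N at the knob for 0.4 rad)
- stick_side (a joint): sideways tilt of the stick (rad), about console +x: positive leans to console -y; 0 upright, limits +-0.55, same spring
- tray: white ceramic tray 160 x 120 x 18 mm with the pillbox in it, bystander, origin under its centre
- pillbox: stainless steel pillbox 90 x 60 x 22 mm with a clip latch, bystander, lies in the tray; origin under its centre
- spacer: clear inhaler spacer with blue ends, a tube 54 mm thick and 150 mm long lying along its x, bystander, origin under its middle
- tumbler: grey plastic tumbler 68 mm across, 85 mm tall, standing, bystander, origin under its centre
Not all that is in view belongs to the job. Leave any pink look-alike of the part that bears green_mid alone. Leave any purple look-alike of the console alone.

How it is judged:
On the way, in this order (a step that is already met when the one before it is completed fails the run):
1. every jar present stands in the well of its colour with its cap fully home (x of red_mid in the frame of case between -0.091 and -0.023 m and y of red_mid in the frame of case between 0.024 and 0.056 m and z of each of red_mid, yellow_mid, green_mid, blue_mid in the frame of case below 0.044 m and angle between each of red_mid, yellow_mid, green_mid, blue_mid's own z axis and vertical below 0.12 rad and value of joint each of red_cap, yellow_cap, green_cap, blue_cap below 0.002 m and x of yellow_mid in the frame of case between 0.023 and 0.091 m and y of yellow_mid in the frame of case between 0.024 and 0.056 m and x of green_mid in the frame of case between -0.091 and -0.023 m and y of green_mid in the frame of case between -0.056 and -0.024 m and x of blue_mid in the frame of case between 0.023 and 0.091 m and y of blue_mid in the frame of case between -0.056 and -0.024 m), for 0.2 s.
2. with the jars stowed, the lid is shut and its clip pressed fully home (all of step 1 and value of joint lid below 0.035 rad and value of joint clip below 0.002 m), for 0.2 s.
3. with the case shut, the stick is held tilted towards the green lamp for at least 1.5 s (value of joint lid below 0.035 rad and value of joint clip below 0.002 m and value of joint stick_fwd above 0.3 rad and value of joint stick_side between -0.25 and 0.25 rad), for 1.5 s.
At the end, for the whole second after the job is handed in: Each jar present upright (0.12 rad) on its own colour's well floor, cap within 2 mm of home; lid within 0.035 rad of shut, clip within 2 mm of home; stick, after 1.5 s at 0.3 rad or more to the lamp (under 0.25 sideways), back within 0.08 rad of upright (all of step 2 and value of joint stick_fwd between -0.08 and 0.08 rad and value of joint stick_side between -0.08 and 0.08 rad); the robot touches nothing.
It fails at once if the tray is moved more than 60 mm or tipped (distance of tray from where it was at the start of the episode above 0.06 m or angle between tray's own z axis and vertical above 0.5 rad).
It fails at once if the pillbox is moved more than 60 mm or tipped (distance of pillbox from where it was at the start of the episode above 0.06 m or angle between pillbox's own z axis and vertical above 0.5 rad).
It fails at once if the spacer is moved more than 60 mm or tipped (distance of spacer from where it was at the start of the episode above 0.06 m or angle between spacer's own z axis and vertical above 0.5 rad).
It fails at once if the tumbler is moved more than 60 mm or tipped (distance of tumbler from where it was at the start of the episode above 0.06 m or angle between tumbler's own z axis and vertical above 0.5 rad).
Of red_jar, yellow_jar, green_jar, blue_jar only 2 to 4 are there at a start; the rules pass over those that are not, and their reading is None.
At some moment in a run one of red_jar, yellow_jar, green_jar, blue_jar may be knocked a few centimetres aside while the robot is not near it.
It also fails if it takes over 210 s, if anything falls off the work surface, if the arm or the gripper's body presses on something with over 40 N, if the wrist force passes 120 N, or if a joint passes its speed limit or range.

## Working session

There is one attempt and no reset: what is moved stays moved. The work goes in short steps, Python scripts to look and compute and a shell command to move; the robot and the scene stay as the last step left them, time stands still between calls to the robot, and variables do not carry over. Pictures are saved under pics/ and viewed, about 12 in all and at most 16, crops included, and the job is handed in when it is done.

```bash
mkdir -p pics; cat > h.py <<'E'
import numpy as np, cv2
from cell import observe, read_camera, get_calibration, hand_in, tip_reach
from scipy.spatial.transform import Rotation as R
def K(name):
    c=get_calibration(name); f=210/np.tan(np.radians(c["vertical_fov"])/2)
    return np.array([[f,0,c["cx"]],[0,f,c["cy"]],[0,0,1.]]), np.array(c["dist_coeffs"],float), c
def toolT():
    o=observe(); T=np.eye(4); T[:3,:3]=R.from_euler('xyz',o["tool_rot"]).as_matrix(); T[:3,3]=o["tool_pos"]; return T
def shot(name,fn=None):
    T=toolT() if name=="wrist" else None
    im,d=read_camera(name); k,dist,c=K(name)
    P=T@np.array(c["T_tool_cam"]) if name=="wrist" else np.array(c["pose"])
    if fn: cv2.imwrite("pics/"+fn,im[:,:,::-1])
    return dict(im=im,d=d,k=k,dist=dist,P=P)
def ray(s,uv):
    p=cv2.undistortPoints(np.array(uv,float).reshape(-1,1,2),s["k"],s["dist"])[:,0]
    return np.c_[p,np.ones(len(p))]@s["P"][:3,:3].T, s["P"][:3,3]
def onplane(s,uv,z):
    r,o=ray(s,uv); return o+r*((z-o[2])/r[:,2])[:,None]
def cloud(s):
    v,u=np.mgrid[:420,:560]; r,o=ray(s,np.c_[u.ravel(),v.ravel()])
    return (o+r*s["d"].ravel()[:,None]).reshape(420,560,3)
E
python3 - <<'E'
from h import *
print(tip_reach if not callable(tip_reach) else tip_reach(), observe())
s=shot("top","top0.png"); shot("side","side0.png")
for n in("top","side"):
    c=get_calibration(n);print(n,np.round(c["pose"],3).tolist(),c["vertical_fov"])
print(get_calibration("wrist"))
E
```

```text
0.025 {'time': 0.0, 'qpos': array([ 1.16002710e+00,  3.42720881e-01,  1.52503411e+00, -8.96825484e-06,
        1.27541258e+00, -1.45983017e-01]), 'qvel': array([-7.00509268e-04,  1.17521288e-05,  4.83635781e-04,  6.38550011e-04,
        7.41957136e-04,  1.46705260e-03]), 'joint_efforts': array([ 1.07828469e-03, -4.31253612e+01, -2.44220495e+01,  7.16891815e-02,
        5.60832547e-02, -9.79618085e-05]), 'tool_pos': array([0.13719124, 0.50630753, 0.21683998]), 'tool_rot': array([-1.7113342 ,  1.56922139, -1.9761178 ]), 'contact_force': array([0.05260408, 0.35577719, 0.11323889]), 'torque': array([-0.02933199, -0.01266231, -0.01129311]), 'opening': 0.09142305173334747}
top [[-0.029, -0.991, 0.129, 0.372], [-1.0, 0.029, -0.004, 0.007], [0.0, -0.129, -0.992, 1.162], [0.0, 0.0, 0.0, 1.0]] 57.52958723734423
side [[-0.959, -0.15, 0.241, 0.165], [-0.284, 0.485, -0.827, 1.192], [0.007, -0.862, -0.508, 0.834], [0.0, 0.0, 0.0, 1.0]] 48.60359957873043
{'vertical_fov': 71.8824466025468, 'cx': 277.65016091796235, 'cy': 212.59635038464555, 'dist_coeffs': array([0.00013607, 0.        , 0.        , 0.        , 0.        ]), 'T_tool_cam': array([[-3.14975484e-04, -2.82128885e-01,  9.59376460e-01,
        -1.66938510e-01],
       [ 9.99999634e-01,  6.74206960e-04,  5.26580178e-04,
         2.59308605e-04],
       [-7.95381766e-04,  9.59376275e-01,  2.82128570e-01,
        -7.57394618e-02],
       [ 0.00000000e+00,  0.00000000e+00,  0.00000000e+00,
         1.00000000e+00]])}
```

View pics/top0.png

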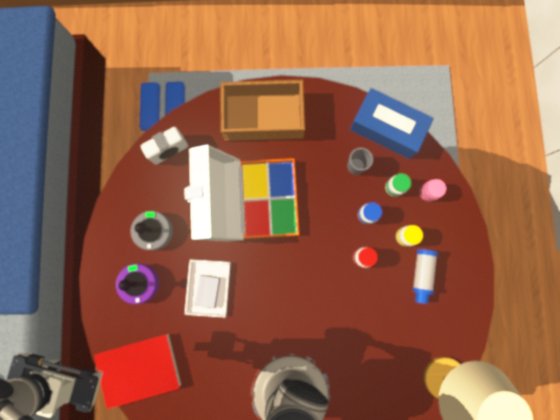

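View pics/side0.png

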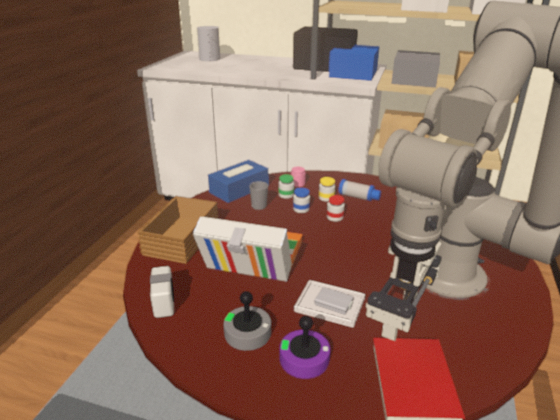

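Top view: four jars, red (366,257), yellow (411,236), blue (371,212) and green (399,184). The pink decoy is at (433,189). The case is at (270,198) with its lid leaning to the left. The grey console is at (150,230) with its lamp at (150,214), and the purple decoy is at (135,284). The side view agrees. Candidates for "green": the green cap (399,184) versus pink (433,189). For the console: grey (150,230) versus purple (135,284).

```bash
cat >> h.py <<'E'
HS=dict(red=[(0,6),(174,180)],yellow=[(24,34)],green=[(50,75)],blue=[(105,122)],pink=[(150,172)])
def cmask(im,c,smin=110,vmin=70):
    h=cv2.cvtColor(im,cv2.COLOR_RGB2HSV); m=np.zeros(h.shape[:2],np.uint8)
    for a,b in HS[c]: m|=cv2.inRange(h,(a,smin,vmin),(b,255,255))
    return m
def blobs(m,amin=40):
    n,l,st,ce=cv2.connectedComponentsWithStats(m); return [(st[i,4],ce[i],l==i) for i in range(1,n) if st[i,4]>=amin]
E
python3 - <<'E'
from h import *
s=shot("top"); C=cloud(s)
for c in HS:
    for a,ce,m in blobs(cmask(s["im"],c)):
        z=C[m][:,2]; 
        if 90<ce[1]<300 and ce[0]>100: print(c,a,ce.round(1),"med",np.median(C[m],0).round(4),"zmax",np.percentile(z,95).round(3),"plane.073",onplane(s,[ce],.07)[0].round(4), C[m].min(0).round(3),C[m].max(0).round(3))
cv2.imwrite("pics/crop.png",cv2.resize(s["im"][130:310,110:450,::-1],None,fx=2.3,fy=2.3,interpolation=cv2.INTER_CUBIC))
for n,(u,v) in dict(tumbler=(360,160),tray=(195,300),knob=(150,232),lidtopedge=(195,150),lide2=(196,236),tab=(193,193)).items(): print(n,C[v,u].round(3))
E
```

```text
red 78069 [293. 284.] med [ 0.275  -0.0925  0.0011] zmax 0.028 plane.073 [ 0.3155 -0.0156  0.07  ] [-0.286 -0.624 -0.757] [0.971 0.935 1.162]
red 844 [256.7 217.6] med [0.5138 0.0868 0.0072] zmax 0.011 plane.073 [0.5068 0.0827 0.07  ] [0.372 0.007 0.001] [0.568 0.125 1.162]
red 47 [221.2 256.1] med [0.3987 0.1975 0.0013] zmax 0.005 plane.073 [0.3994 0.1858 0.07  ] [ 0.392  0.18  -0.004] [0.419 0.215 0.008]
yellow 704 [255.1 181.1] med [0.6276 0.0898 0.0073] zmax 0.011 plane.073 [0.614  0.0853 0.07  ] [0.372 0.007 0.001] [0.679 0.124 1.162]
yellow 287 [412.6 234.5] med [ 0.4451 -0.3616  0.0749] zmax 0.078 plane.073 [ 0.4447 -0.3634  0.07  ] [ 0.417 -0.417 -0.002] [ 0.478 -0.337  0.081]
green 245 [401.6 182.1] med [ 0.5981 -0.3404  0.0748] zmax 0.078 plane.073 [ 0.5987 -0.3423  0.07  ] [ 0.372 -0.391 -0.001] [0.634 0.007 1.162]
green 727 [283.2 216.1] med [0.5169 0.0067 0.0073] zmax 0.011 plane.073 [0.5088 0.0065 0.07  ] [ 0.372 -0.029 -0.   ] [0.567 0.04  1.162]
green 55 [149.7 214.4] med [0.5296 0.4009 0.0422] zmax 0.046 plane.073 [0.5251 0.3919 0.07  ] [0.521 0.389 0.036] [0.537 0.4
[... 738 characters left out ...]
51 -0.2505  0.0741] zmax 0.078 plane.073 [ 0.5151 -0.2515  0.07  ] [ 0.489 -0.276  0.069] [ 0.539 -0.225  0.08 ]
blue 76 [427.1 252.1] med [ 0.3935 -0.4066  0.0541] zmax 0.06 plane.073 [ 0.3931 -0.4015  0.07  ] [ 0.384 -0.447 -0.003] [ 0.401 -0.386  0.063]
blue 178 [422.1 295.1] med [ 0.271  -0.3855  0.0452] zmax 0.06 plane.073 [ 0.273  -0.3782  0.07  ] [ 0.247 -0.423  0.   ] [ 0.289 -0.366  0.062]
pink 199 [136.7 285.3] med [0.3191 0.443  0.0056] zmax 0.042 plane.073 [0.3239 0.4264 0.07  ] [ 0.265  0.007 -0.005] [0.387 0.519 1.162]
tumbler [ 0.685 -0.237  0.007]
tray [0.275 0.272 0.023]
knob [0.476 0.398 0.047]
lidtopedge [0.681 0.237 0.174]
lide2 [0.451 0.234 0.174]
tab [0.564 0.242 0.171]
```

View pics/crop.png

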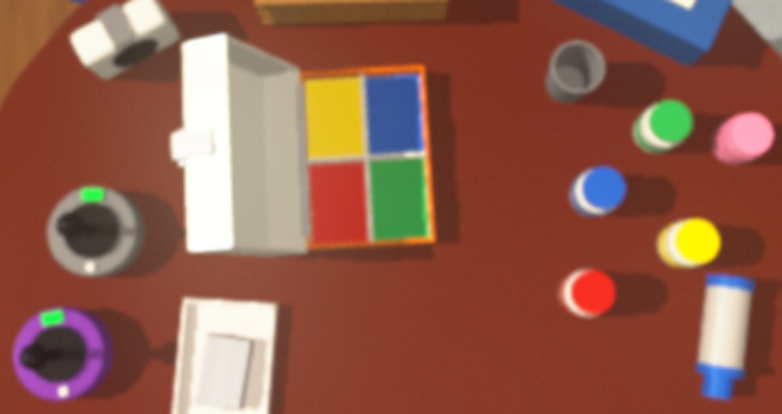

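```bash
python3 - <<'E'
from h import *
print(toolT().round(3))
s=shot("top"); C=cloud(s)
m=cmask(s["im"],"red",200,190); m[:, :340]=0; m[:,390:]=0; m[:240]=0;m[275:]=0
for a,ce,mm in blobs(m,20): print(a,ce,np.median(C[mm],0).round(4),onplane(s,[ce],.073).round(4))
# case from colour floors
z=.006
pts={c:None for c in("red","yellow","green","blue")}
loc=dict(red=(0.85,0.0))
for c in pts:
    m=cmask(s["im"],c,170 if c=="red" else 110,70); m[:, :240]=0; m[:,300:]=0; m[:155]=0;m[242:]=0
    a,ce,mm=max(blobs(m),key=lambda b:b[0]); r=cv2.minAreaRect(np.argwhere(mm)[:,::-1].astype(np.float32)); print(c,a,ce.round(1),r,onplane(s,[r[0]],z).round(4))
# orange rim & lamp & knob
m=(C[...,2]>.09)&(C[...,2]<.16)&(C[...,0]>.42)&(C[...,0]<.52)&(C[...,1]>.34)&(C[...,1]<.48); print("knob",m.sum(),C[m].mean(0) if m.any() else 0)
h=cv2.cvtColor(s["im"],cv2.COLOR_RGB2HSV)
m=(abs(C[...,2]-.04)<.004)&(h[...,1]<60)&(C[...,0]>.38)&(C[...,0]<.56)&(C[...,1]>.3)&(C[...,1]<.5)
(cx,cy),r=cv2.minEnclosingCircle(C[m][:,:2].astype(np.float32)); print("console",m.sum(),cx,cy,r)
E
```

```text
[[-0.     0.262  0.965  0.137]
 [-0.001  0.965 -0.262  0.506]
 [-1.    -0.001 -0.     0.217]
 [ 0.     0.     0.     1.   ]]
240 [368.25833333 256.60833333] [ 0.3851 -0.2313  0.0751] [[ 0.3856 -0.2313  0.073 ]]
red 739 [256.7 218.3] ((256.5622863769531, 218.0574951171875), (33.57315444946289, 22.382102966308594), 87.70938873291016) [[0.5132 0.0876 0.006 ]]
yellow 703 [255.1 181. ] ((255.15000915527344, 181.0500030517578), (31.944780349731445, 22.0207576751709), 86.633544921875) [[0.6282 0.0897 0.006 ]]
green 727 [283.2 216.1] ((283.27069091796875, 216.1017303466797), (32.76689147949219, 22.373090744018555), 86.633544921875) [[0.5168 0.0062 0.006 ]]
blue 686 [280.9 179.4] ((280.92071533203125, 179.1517333984375), (31.886058807373047, 21.668426513671875), 86.633544921875) [[0.6319 0.0101 0.006 ]]
knob 114 [0.48167328 0.39754737 0.12556948]
console 605 0.4573836326599121 0.41848406195640564 0.08701136708259583
```

```bash
cat >> h.py <<'E'
def plan(x,y,z,yawdeg=None):
    "print units to reach world TCP x,y,z ; yaw of tool z axis"
    T=toolT(); d=T[:3,:3].T@(np.array([x,y,z])-T[:3,3])/.04
    yaw=np.degrees(np.arctan2(T[1,2],T[0,2]))
    print("tx %.2f ty %.2f tz %.2f"%tuple(d), "zyaw %.1f"%yaw, "pos",T[:3,3].round(4),"F",observe()["contact_force"].round(1),"t %.1f open %.3f"%(observe()["time"],observe()["opening"]))
E
python3 -m crank '[{"fingers":-1,"tx":-2.8,"ty":-0.5,"tz":0.6,"roll":1},{"fingers":-1,"tx":-2.8,"ty":-1.8,"tz":2,"roll":2},{"fingers":-1,"tx":-2.8,"ty":-2.9,"tz":3.2,"roll":3},{"fingers":-1,"tx":-2.8,"ty":-4,"tz":4.4,"roll":4},{"fingers":-1,"tx":-2.8,"ty":-5.1,"tz":5.6,"roll":5},{"fingers":-1,"tx":-2.8,"ty":-6.2,"tz":6.8,"roll":6},{"fingers":-1,"tx":-2.8,"ty":-7.3,"tz":8,"roll":7},{"fingers":-1,"tx":-2.8,"ty":-8.2,"tz":9,"roll":7.3}]' 20
python3 -c "
from h import *
print(toolT().round(3)); plan(.44,-.27,.30)"
```

```text
time: 1.2
tool_pos: [0.3768, 0.1299, 0.3296]
tool_rot: [2.053, 1.57, 0.511]
contact_force: [1.0, 0.7, 0.2]
opening: 0.0165
[[ 0.001  1.     0.029  0.377]
 [ 0.     0.029 -1.     0.13 ]
 [-1.     0.001 -0.     0.33 ]
 [ 0.     0.     0.     1.   ]]
tx 0.74 ty 1.29 tz 10.04 zyaw -88.3 pos [0.3768 0.1299 0.3296] F [1.  0.7 0.2] t 1.2 open 0.016
```

```bash
python3 -m crank '[{"fingers":-1,"tx":0,"ty":0.2,"tz":1.5,"roll":0},{"fingers":-1,"tx":0,"ty":0.4,"tz":3,"roll":0},{"fingers":-1,"tx":0,"ty":0.7,"tz":4.5,"roll":0},{"fingers":-1,"tx":0.4,"ty":1,"tz":6,"roll":0},{"fingers":-1,"tx":0.7,"ty":1.2,"tz":7.5,"roll":0},{"fingers":-1,"tx":0.7,"ty":1.5,"tz":9,"roll":0},{"fingers":-1,"tx":0.7,"ty":1.5,"tz":9.4,"roll":0},{"fingers":-1,"tx":0.7,"ty":1.5,"tz":9.4,"roll":0}]'
cat >> h.py <<'E'
def caps(s,vmin=150,smin=130):
    C=cloud(s); out={}
    for c in ("red","yellow","green","blue"):
        m=cmask(s["im"],c,smin,vmin)&((C[...,2]>.057)&(C[...,2]<.1)).astype(np.uint8)*255
        bl=[b for b in blobs(m,100)]
        for a,ce,mm in bl:
            z=np.median(C[mm][:,2]); p=C[mm][abs(C[mm][:,2]-z)<.004]
            (cx,cy),r=cv2.minEnclosingCircle(p[:,:2].astype(np.float32))
            q=onplane(s,[ce],z)[0]
            print(c,a,ce.round(0),"top z %.4f"%z,"ray",q.round(4),"circ %.4f %.4f r%.3f"%(cx,cy,r)); 
E
python3 - <<'E'
from h import *
s=shot("wrist","w1.png"); caps(s); plan(.3856,-.2313,.12)
E
```

```text
time: 2.2
tool_pos: [0.4478, -0.2425, 0.3008]
tool_rot: [-2.501, 1.569, 2.242]
contact_force: [0.1, -0.3, 0.1]
opening: 0.0009
red 1191 [234. 174.] top z 0.0736 ray [ 0.3884 -0.2279  0.0736] circ 0.3881 -0.2289 r0.027
green 746 [380. 250.] top z 0.0740 ray [ 0.6021 -0.3342  0.074 ] circ 0.6002 -0.3394 r0.027
blue 4504 [512. 226.] top z 0.0799 ray [ 0.7813 -0.2893  0.0799] circ 0.7656 -0.3055 r0.098
blue 1103 [327. 191.] top z 0.0732 ray [ 0.517  -0.2488  0.0732] circ 0.5173 -0.2493 r0.027
blue 142 [484. 312.] top z 0.0798 ray [ 0.7744 -0.4294  0.0798] circ 0.7698 -0.4333 r0.020
tx 4.53 ty -1.55 tz -0.30 zyaw -88.2 pos [ 0.4478 -0.2414  0.3012] F [ 0.1  0.1 -0.2] t 2.2 open 0.000
```

View pics/w1.png

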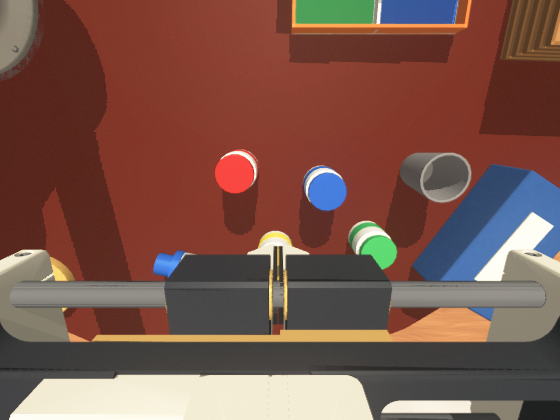

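The wrist view shows red (234,174), blue (327,191) and green (380,250), all agreeing with the top view within 3 mm. Yellow is hidden behind the gripper. Next I press the red cap.

```bash
python3 -m crank '[{"fingers":-1,"tx":1,"ty":-0.8,"tz":-0.2,"roll":0},{"fingers":-1,"tx":2.4,"ty":-1.5,"tz":-0.33,"roll":0},{"fingers":-1,"tx":3.8,"ty":-1.51,"tz":-0.33,"roll":0},{"fingers":-1,"tx":4.6,"ty":-1.51,"tz":-0.33,"roll":0},{"fingers":-1,"tx":4.8,"ty":-1.51,"tz":-0.33,"roll":0},{"fingers":-1,"tx":5.1,"ty":-1.51,"tz":-0.33,"roll":0},{"fingers":-1,"tx":5.35,"ty":-1.51,"tz":-0.33,"roll":0},{"fingers":-1,"tx":5.35,"ty":-1.51,"tz":-0.33,"roll":0}]'
python3 -c "
from h import *
plan(.387,-.23,.088)"
```

```text
time: 3.25
tool_pos: [0.3873, -0.2308, 0.0873]
tool_rot: [-2.743, 1.57, 2.002]
contact_force: [0.3, 0.8, 0.4]
opening: 0.0003
tx -0.02 ty -0.01 tz -0.02 zyaw -88.2 pos [ 0.3873 -0.2308  0.0873] F [0.3 0.8 0.4] t 3.2 open 0.000
```

```bash
python3 - <<'E'
from h import *
s=shot("wrist","w2.png"); caps(s)
E
```

```text
red 3013 [278. 228.] top z 0.0737 ray [ 0.3875 -0.2182  0.0737] circ 0.3877 -0.2284 r0.027
blue 2724 [463. 261.] top z 0.0733 ray [ 0.5149 -0.2382  0.0733] circ 0.5172 -0.2479 r0.027
```

View pics/w2.png

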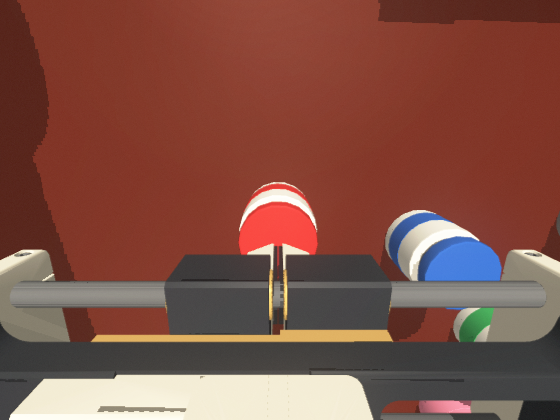

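Red is still proud (0.0737), yet no force shows with the tips nominally at 0.062. I'll check where the fingertips are by depth.

```bash
python3 - <<'E'
from h import *
s=shot("wrist"); C=cloud(s)
for v in range(236,262,3): print(v,[tuple(C[v,u].round(3)) for u in (255,262,270,278,286,295)])
cv2.imwrite("pics/w3.png",cv2.resize(s["im"][200:290,200:360,::-1],None,fx=4,fy=4,interpolation=cv2.INTER_CUBIC))
print(tip_reach)
E
```

```text
236 [(np.float64(0.373), np.float64(-0.224), np.float64(0.074)), (np.float64(0.377), np.float64(-0.224), np.float64(0.074)), (np.float64(0.383), np.float64(-0.225), np.float64(0.073)), (np.float64(0.388), np.float64(-0.224), np.float64(0.073)), (np.float64(0.393), np.float64(-0.224), np.float64(0.074)), (np.float64(0.399), np.float64(-0.224), np.float64(0.073))]
239 [(np.float64(0.373), np.float64(-0.226), np.float64(0.075)), (np.float64(0.377), np.float64(-0.226), np.float64(0.074)), (np.float64(0.383), np.float64(-0.227), np.float64(0.073)), (np.float64(0.388), np.float64(-0.226), np.float64(0.074)), (np.float64(0.393), np.float64(-0.226), np.float64(0.074)), (np.float64(0.4), np.float64(-0.226), np.float64(0.072))]
242 [(np.float64(0.373), np.float64(-0.229), np.float64(0.073)), (np.float64(0.377), np.float64(-0.229), np.float64(0.073)), (np.float64(0.383), np.float64(-0.229), np.float64(0.072)), (np.float64(0.388), np.float64(-0.229), np.float64(0.073)), (np.float64(0.394), np.float64(-0.228), np.float64(0.074)), (np.float64(0.4), np.float64(-0.228), np.float64(0.074))]
245 [(np.
[... 1467 characters left out ...]
oat64(-0.195), np.float64(0.168)), (np.float64(0.382), np.float64(-0.195), np.float64(0.17)), (np.float64(0.384), np.float64(-0.22), np.float64(0.116)), (np.float64(0.388), np.float64(-0.221), np.float64(0.113)), (np.float64(0.389), np.float64(-0.194), np.float64(0.17)), (np.float64(0.392), np.float64(-0.194), np.float64(0.169))]
260 [(np.float64(0.38), np.float64(-0.195), np.float64(0.171)), (np.float64(0.382), np.float64(-0.194), np.float64(0.172)), (np.float64(0.384), np.float64(-0.22), np.float64(0.119)), (np.float64(0.388), np.float64(-0.221), np.float64(0.117)), (np.float64(0.389), np.float64(-0.195), np.float64(0.172)), (np.float64(0.392), np.float64(-0.194), np.float64(0.173))]
0.025
```

View pics/w3.png

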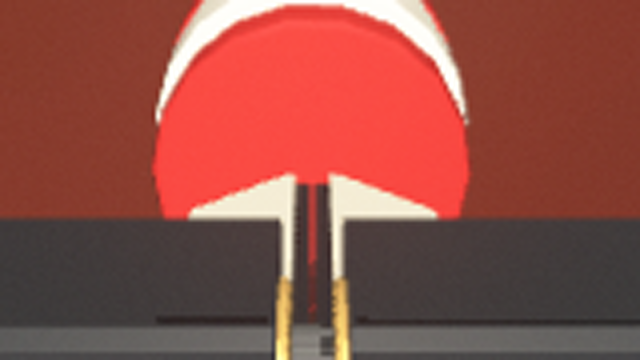

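```bash
for i in 1; do python3 -m crank '[{"fingers":-1,"tx":0.1},{"fingers":-1,"tx":0.15},{"fingers":-1,"tx":0.2},{"fingers":-1,"tx":0.25},{"fingers":-1,"tx":0.25},{"fingers":-1,"tx":0.25},{"fingers":-1,"tx":0.25},{"fingers":-1,"tx":0.25}]'; done
python3 - <<'E'
from h import *
plan(.387,-.23,.06); s=shot("wrist"); caps(s)
E
```

```text
tx 0.69 ty -0.01 tz -0.03 zyaw -88.2 pos [ 0.3876 -0.2311  0.0878] F [ 0.9 -0.6  0.2] t 3.4 open 0.001
red 3062 [277. 228.] top z 0.0737 ray [ 0.3874 -0.2184  0.0737] circ 0.3876 -0.2284 r0.027
blue 2791 [462. 261.] top z 0.0733 ray [ 0.5149 -0.2386  0.0733] circ 0.5174 -0.2475 r0.027invalid input at $[0]: expected keys fingers, tx, ty, tz, roll
```

```bash
python3 -m crank '[{"fingers":-1,"tx":0.1,"ty":0,"tz":0,"roll":0},{"fingers":-1,"tx":0.2,"ty":0,"tz":0,"roll":0},{"fingers":-1,"tx":0.3,"ty":0,"tz":0,"roll":0},{"fingers":-1,"tx":0.3,"ty":0,"tz":0,"roll":0},{"fingers":-1,"tx":0.3,"ty":0,"tz":0,"roll":0},{"fingers":-1,"tx":0.3,"ty":0,"tz":0,"roll":0},{"fingers":-1,"tx":0.3,"ty":0,"tz":0,"roll":0},{"fingers":-1,"tx":0.3,"ty":0,"tz":0,"roll":0}]'
python3 - <<'E'
from h import *
plan(.387,-.23,.06); s=shot("wrist","w4.png"); caps(s); C=cloud(s)
print([(v,C[v,270].round(3)) for v in range(238,252,2)])
E
```

```text
time: 4.4
tool_pos: [0.3873, -0.2309, 0.0754]
tool_rot: [1.778, 1.571, 0.239]
contact_force: [-0.1, -0.2, 0.2]
opening: 0.0002
tx 0.39 ty -0.01 tz -0.02 zyaw -88.2 pos [ 0.3873 -0.2309  0.0754] F [-0.1 -0.2  0.2] t 4.4 open 0.000
red 2868 [278. 231.] top z 0.0737 ray [ 0.3874 -0.2158  0.0737] circ 0.3877 -0.2280 r0.027
blue 2174 [471. 263.] top z 0.0732 ray [ 0.512  -0.2344  0.0732] circ 0.5125 -0.2389 r0.023
blue 463 [467. 312.] top z 0.0734 ray [ 0.5172 -0.2704  0.0734] circ 0.5167 -0.2677 r0.018
[(238, array([ 0.383, -0.221,  0.075])), (240, array([ 0.383, -0.223,  0.073])), (242, array([ 0.383, -0.224,  0.073])), (244, array([ 0.383, -0.22 ,  0.085])), (246, array([ 0.383, -0.22 ,  0.089])), (248, array([ 0.383, -0.22 ,  0.092])), (250, array([ 0.383, -0.22 ,  0.094]))]
```

```bash
python3 -m crank '[{"fingers":-1,"tx":0.1,"ty":0,"tz":0,"roll":0},{"fingers":-1,"tx":0.2,"ty":0,"tz":0,"roll":0},{"fingers":-1,"tx":0.3,"ty":0,"tz":0,"roll":0},{"fingers":-1,"tx":0.35,"ty":0,"tz":0,"roll":0},{"fingers":-1,"tx":0.4,"ty":0,"tz":0,"roll":0},{"fingers":-1,"tx":0.4,"ty":0,"tz":0,"roll":0},{"fingers":-1,"tx":0.4,"ty":0,"tz":0,"roll":0},{"fingers":-1,"tx":0.4,"ty":0,"tz":0,"roll":0}]'
python3 - <<'E'
from h import *
plan(.387,-.23,.06); s=shot("wrist","w5.png"); caps(s); C=cloud(s)
print([(v,C[v,270].round(3)) for v in range(234,252,2)])
E
```

```text
time: 5.45
tool_pos: [0.3873, -0.2309, 0.0592]
tool_rot: [-2.929, 1.571, 1.815]
contact_force: [0.7, -0.2, -0.2]
opening: 0.0006
tx -0.02 ty -0.01 tz -0.02 zyaw -88.2 pos [ 0.3873 -0.2309  0.0592] F [ 0.7 -0.2 -0.2] t 5.5 open 0.001
red 2601 [278. 233.] top z 0.0677 ray [ 0.3873 -0.2134  0.0677] circ 0.3875 -0.2251 r0.026
blue 1202 [480. 267.] top z 0.0727 ray [ 0.5064 -0.2293  0.0727] circ 0.5079 -0.2307 r0.016
blue 1002 [471. 319.] top z 0.0733 ray [ 0.5084 -0.2643  0.0733] circ 0.5061 -0.2661 r0.017
[(234, array([ 0.383, -0.214,  0.069])), (236, array([ 0.383, -0.216,  0.068])), (238, array([ 0.383, -0.217,  0.068])), (240, array([ 0.383, -0.218,  0.069])), (242, array([ 0.383, -0.219,  0.068])), (244, array([ 0.383, -0.22 ,  0.07 ])), (246, array([ 0.383, -0.22 ,  0.072])), (248, array([ 0.383, -0.22 ,  0.075])), (250, array([ 0.383, -0.22 ,  0.079]))]
```

```bash
python3 -m crank '[{"fingers":-1,"tx":0.05,"ty":0,"tz":0,"roll":0},{"fingers":-1,"tx":0.08,"ty":0,"tz":0,"roll":0},{"fingers":-1,"tx":0.1,"ty":0,"tz":0,"roll":0},{"fingers":-1,"tx":0.1,"ty":0,"tz":0,"roll":0},{"fingers":-1,"tx":0.1,"ty":0,"tz":0,"roll":0},{"fingers":-1,"tx":0.1,"ty":0,"tz":0,"roll":0},{"fingers":-1,"tx":0.1,"ty":0,"tz":0,"roll":0},{"fingers":-1,"tx":0.1,"ty":0,"tz":0,"roll":0}]'
python3 - <<'E'
from h import *
plan(.387,-.23,.06); s=shot("wrist","w5.png"); caps(s); C=cloud(s)
print([(v,C[v,270].round(3)) for v in range(234,252,2)])
E
```

```text
time: 6.5
tool_pos: [0.3875, -0.2311, 0.0568]
tool_rot: [0.828, 1.569, -0.711]
contact_force: [-4.7, 2.3, 19.4]
opening: 0.0003
tx -0.08 ty -0.01 tz -0.03 zyaw -88.2 pos [ 0.3875 -0.2311  0.0568] F [-4.7  2.3 19.4] t 6.5 open 0.000
red 2593 [277. 233.] top z 0.0655 ray [ 0.3873 -0.2135  0.0655] circ 0.3875 -0.2256 r0.026
blue 1081 [482. 268.] top z 0.0725 ray [ 0.5057 -0.2287  0.0725] circ 0.5074 -0.2301 r0.015
blue 1033 [472. 320.] top z 0.0734 ray [ 0.5072 -0.2633  0.0734] circ 0.5055 -0.2655 r0.017
[(234, array([ 0.383, -0.215,  0.065])), (236, array([ 0.383, -0.215,  0.066])), (238, array([ 0.383, -0.217,  0.066])), (240, array([ 0.383, -0.218,  0.065])), (242, array([ 0.383, -0.219,  0.067])), (244, array([ 0.383, -0.22 ,  0.066])), (246, array([ 0.383, -0.22 ,  0.07 ])), (248, array([ 0.383, -0.22 ,  0.073])), (250, array([ 0.383, -0.22 ,  0.076]))]
```

Red is home: 19 N, with its top at 0.0655. Measured, the closed fingertips sit about 9 mm above the TCP rather than 25 mm below it, so I'll trust the measurement. Blue next.

```bash
python3 -m crank '[{"fingers":-1,"tx":-1.2,"ty":0,"tz":0,"roll":0},{"fingers":-1,"tx":-1.2,"ty":1.4,"tz":0.25,"roll":0},{"fingers":-1,"tx":-1.2,"ty":2.8,"tz":0.5,"roll":0},{"fingers":-1,"tx":-1.2,"ty":3.21,"tz":0.6,"roll":0},{"fingers":-1,"tx":-0.7,"ty":3.21,"tz":0.6,"roll":0},{"fingers":-1,"tx":-0.3,"ty":3.21,"tz":0.6,"roll":0},{"fingers":-1,"tx":0,"ty":3.21,"tz":0.6,"roll":0},{"fingers":-1,"tx":0,"ty":3.21,"tz":0.6,"roll":0}]'
python3 -c "
from h import *
plan(.516,-.2505,.055)
s=shot('wrist'); caps(s)"
```

```text
time: 7.55
tool_pos: [0.5163, -0.2507, 0.057]
tool_rot: [1.385, 1.57, -0.154]
contact_force: [-4.5, 3.6, 14.7]
opening: 0.0001
tx 0.05 ty -0.01 tz -0.00 zyaw -88.2 pos [ 0.5163 -0.2507  0.057 ] F [-4.5  3.6 14.7] t 7.5 open 0.000
red 6767 [ 56. 214.] top z 0.0655 ray [ 0.3898 -0.2259  0.0655] circ 0.3878 -0.2282 r0.027
green 467 [411. 406.] top z 0.0741 ray [ 0.6093 -0.3511  0.0741] circ 0.6085 -0.3514 r0.018
blue 2280 [279. 234.] top z 0.0656 ray [ 0.5172 -0.2339  0.0656] circ 0.5171 -0.2451 r0.026
```

Blue is home. Green, then yellow.

```bash
python3 -m crank '[{"fingers":-1,"tx":-1.2,"ty":0,"tz":0,"roll":0},{"fingers":-1,"tx":-1.2,"ty":0.9,"tz":1.0,"roll":0},{"fingers":-1,"tx":-1.2,"ty":1.8,"tz":2.0,"roll":0},{"fingers":-1,"tx":-1.2,"ty":2.03,"tz":2.3,"roll":0},{"fingers":-1,"tx":-0.7,"ty":2.03,"tz":2.3,"roll":0},{"fingers":-1,"tx":-0.3,"ty":2.03,"tz":2.3,"roll":0},{"fingers":-1,"tx":0,"ty":2.03,"tz":2.3,"roll":0},{"fingers":-1,"tx":0,"ty":2.03,"tz":2.3,"roll":0}]'
python3 -c "
from h import *
plan(.600,-.34,.055)
s=shot('wrist'); caps(s)"
python3 -m crank '[{"fingers":-1,"tx":-1.2,"ty":0,"tz":0,"roll":0},{"fingers":-1,"tx":-1.2,"ty":-1.4,"tz":0.2,"roll":0},{"fingers":-1,"tx":-1.2,"ty":-2.8,"tz":0.4,"roll":0},{"fingers":-1,"tx":-1.2,"ty":-3.9,"tz":0.47,"roll":0},{"fingers":-1,"tx":-0.7,"ty":-3.9,"tz":0.47,"roll":0},{"fingers":-1,"tx":-0.3,"ty":-3.9,"tz":0.47,"roll":0},{"fingers":-1,"tx":0,"ty":-3.9,"tz":0.47,"roll":0},{"fingers":-1,"tx":0,"ty":-3.9,"tz":0.47,"roll":0}]'
python3 -c "
from h import *
plan(.4447,-.3634,.055)
s=shot('wrist'); caps(s)"
```

```text
time: 8.6
tool_pos: [0.6009, -0.3405, 0.0571]
tool_rot: [0.896, 1.568, -0.643]
contact_force: [-1.9, 0.8, 8.9]
opening: 0.0009
tx 0.05 ty -0.02 tz -0.01 zyaw -88.2 pos [ 0.6009 -0.3405  0.0571] F [-1.9  0.8  8.9] t 8.6 open 0.001
yellow 194 [ 11. 250.] top z 0.0699 ray [ 0.4482 -0.337   0.0699] circ 0.4460 -0.3371 r0.008
green 2205 [275. 234.] top z 0.0656 ray [ 0.5996 -0.3239  0.0656] circ 0.6003 -0.3354 r0.026
blue 9075 [118.  90.] top z 0.0657 ray [ 0.5178 -0.2488  0.0657] circ 0.5173 -0.2499 r0.027
blue 2167 [534. 237.] top z 0.0795 ray [ 0.7378 -0.3159  0.0795] circ 0.7308 -0.3163 r0.030
blue 1678 [464. 326.] top z 0.0797 ray [ 0.7118 -0.3723  0.0797] circ 0.7091 -0.3724 r0.021
time: 9.65
tool_pos: [0.4455, -0.3641, 0.0571]
tool_rot: [-0.077, 1.57, -1.615]
contact_force: [-7.7, 2.6, 17.2]
opening: 0.0002
tx 0.05 ty -0.02 tz -0.02 zyaw -88.1 pos [ 0.4455 -0.3641  0.0571] F [-7.7  2.6 17.2] t 9.7 open 0.000
red 4663 [166.  23.] top z 0.0656 ray [ 0.3883 -0.2417  0.0656] circ 0.3877 -0.2321 r0.026
yellow 2316 [281. 234.] top z 0.0657 ray [ 0.4472 -0.3471  0.0657] circ 0.4472 -0.3584 r0.026
green 3705 [532. 221.] top z 0.0657 ray [ 0.5913 -0.3344  0.0657] circ 0.5976 -0.3389 r0.026
blue 9668 [430.  52.] top z 0.0658 ray [ 0.5168 -0.2498  0.0658] circ 0.5173 -0.2497 r0.027
```

All four caps are home (tops at 0.0656). Now I grasp yellow.

```bash
python3 -m crank '[{"fingers":0.65,"tx":-1.2,"ty":0.02,"tz":0,"roll":0},{"fingers":0.65,"tx":-1.2,"ty":0.02,"tz":0,"roll":0},{"fingers":0.65,"tx":-1.2,"ty":0.02,"tz":0,"roll":0},{"fingers":0.65,"tx":-1.2,"ty":0.02,"tz":0,"roll":0},{"fingers":0.65,"tx":-1.2,"ty":0.02,"tz":0,"roll":0},{"fingers":0.65,"tx":-1.2,"ty":0.02,"tz":0,"roll":0},{"fingers":0.65,"tx":-1.2,"ty":0.02,"tz":0,"roll":0},{"fingers":0.65,"tx":-1.2,"ty":0.02,"tz":0,"roll":0}]' 20
python3 - <<'E'
from h import *
plan(.446,-.3634,.015); s=shot('wrist','w6.png'); caps(s)
s=shot("top"); caps(s)
E
```

```text
time: 10.7
tool_pos: [0.4459, -0.3639, 0.1033]
tool_rot: [-3.017, 1.571, 1.727]
contact_force: [-0.1, -0.9, -0.2]
opening: 0.0741
tx 2.21 ty 0.00 tz -0.01 zyaw -88.2 pos [ 0.4459 -0.3639  0.1033] F [-0.1 -0.9 -0.2] t 10.7 open 0.074
red 5269 [191.  32.] top z 0.0656 ray [ 0.3881 -0.2326  0.0656] circ 0.3877 -0.2293 r0.027
yellow 3722 [278. 230.] top z 0.0656 ray [ 0.4468 -0.361   0.0656] circ 0.4467 -0.3626 r0.027
green 3987 [487. 207.] top z 0.0657 ray [ 0.5988 -0.3383  0.0657] circ 0.5998 -0.3397 r0.027
blue 5697 [393.  69.] top z 0.0657 ray [ 0.5169 -0.2492  0.0657] circ 0.5171 -0.2498 r0.027
red 281 [367. 257.] top z 0.0668 ray [ 0.3846 -0.2285  0.0668] circ 0.3846 -0.2290 r0.027
yellow 213 [410. 235.] top z 0.0667 ray [ 0.4442 -0.3568  0.0667] circ 0.4436 -0.3610 r0.027
green 220 [401. 183.] top z 0.0667 ray [ 0.5974 -0.3399  0.0667] circ 0.5977 -0.3402 r0.025
blue 1628 [393. 120.] top z 0.0807 ray [ 0.7847 -0.3281  0.0807] circ 0.7865 -0.3290 r0.112
blue 232 [372. 212.] top z 0.0667 ray [ 0.5141 -0.2504  0.0667] circ 0.5137 -0.2503 r0.026
```

View pics/w6.png

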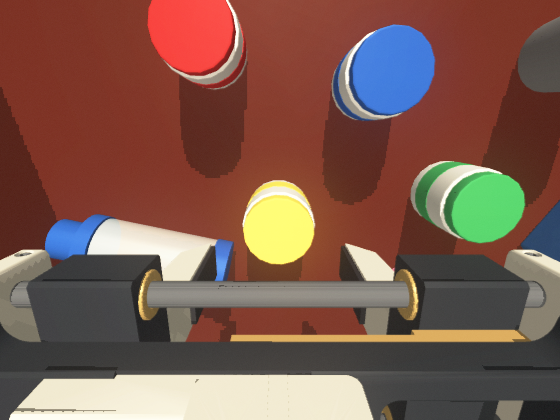

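Yellow at (278,222) is straddled by the jaws. The spacer's end at (230,250) is close to the left finger, so I shift the grasp 4 mm to +y.

```bash
python3 -m crank '[{"fingers":0.6,"tx":0.3,"ty":0.02,"tz":-0.1,"roll":0},{"fingers":0.6,"tx":1,"ty":0.02,"tz":-0.1,"roll":0},{"fingers":0.6,"tx":1.7,"ty":0.02,"tz":-0.1,"roll":0},{"fingers":0.6,"tx":2.2,"ty":0.02,"tz":-0.1,"roll":0},{"fingers":0.6,"tx":2.2,"ty":0.02,"tz":-0.1,"roll":0},{"fingers":0.6,"tx":2.2,"ty":0.02,"tz":-0.1,"roll":0},{"fingers":-1,"tx":2.2,"ty":0.02,"tz":-0.1,"roll":0},{"fingers":-1,"tx":2.2,"ty":0.02,"tz":-0.1,"roll":0}]' 20
python3 -m crank '[{"fingers":-1,"tx":0,"ty":0,"tz":0,"roll":0},{"fingers":-1,"tx":0,"ty":0,"tz":0,"roll":0},{"fingers":-1,"tx":0,"ty":0,"tz":0,"roll":0},{"fingers":-1,"tx":0,"ty":0,"tz":0,"roll":0},{"fingers":-1,"tx":0,"ty":0,"tz":0,"roll":0},{"fingers":-1,"tx":-0.6,"ty":0,"tz":0,"roll":0},{"fingers":-1,"tx":-1.6,"ty":0,"tz":0,"roll":0},{"fingers":-1,"tx":-2.6,"ty":0,"tz":0,"roll":0}]'
python3 - <<'E'
from h import *
plan(.6281,.0880,.13); s=shot('wrist'); caps(s)
E
```

```text
time: 11.8
tool_pos: [0.4469, -0.3602, 0.0161]
tool_rot: [0.738, 1.57, -0.8]
contact_force: [-1.1, -0.6, 0.4]
opening: 0.058
time: 12.8
tool_pos: [0.4463, -0.3595, 0.1198]
tool_rot: [-2.487, 1.569, 2.257]
contact_force: [0.1, -0.9, -1.7]
opening: 0.0577
tx -0.24 ty 4.90 tz -11.04 zyaw -88.2 pos [ 0.4463 -0.3595  0.1198] F [ 0.1 -0.9 -1.7] t 12.8 open 0.058
red 5271 [197.  40.] top z 0.0657 ray [ 0.3879 -0.2284  0.0657] circ 0.3876 -0.2288 r0.027
green 3339 [472. 207.] top z 0.0658 ray [ 0.5996 -0.3388  0.0658] circ 0.6003 -0.3395 r0.027
blue 4727 [383.  81.] top z 0.0657 ray [ 0.5172 -0.2492  0.0657] circ 0.5175 -0.2500 r0.027
blue 107 [ 87. 255.] top z 0.0575 ray [ 0.2839 -0.3939  0.0575] circ 0.2848 -0.3943 r0.008
```

```bash
python3 -m crank '[{"fingers":-1,"tx":0,"ty":0.6,"tz":-1.4,"roll":0},{"fingers":-1,"tx":0,"ty":1.2,"tz":-2.8,"roll":0},{"fingers":-1,"tx":0,"ty":1.8,"tz":-4.2,"roll":0},{"fingers":-1,"tx":0,"ty":2.4,"tz":-5.6,"roll":0},{"fingers":-1,"tx":0,"ty":3.0,"tz":-7,"roll":0},{"fingers":-1,"tx":0,"ty":3.6,"tz":-8.4,"roll":0},{"fingers":-1,"tx":0,"ty":4.3,"tz":-9.8,"roll":0},{"fingers":-1,"tx":0,"ty":4.9,"tz":-11.08,"roll":0}]'
python3 -m crank '[{"fingers":-1,"tx":0,"ty":0,"tz":0,"roll":0},{"fingers":-1,"tx":0,"ty":0,"tz":0,"roll":0},{"fingers":-1,"tx":0,"ty":0,"tz":0,"roll":0},{"fingers":-1,"tx":0,"ty":0,"tz":0,"roll":0},{"fingers":-1,"tx":0,"ty":0,"tz":0,"roll":0},{"fingers":-1,"tx":0,"ty":0,"tz":0,"roll":0},{"fingers":-1,"tx":0,"ty":0,"tz":0,"roll":0},{"fingers":-1,"tx":0,"ty":0,"tz":0,"roll":0}]'
python3 - <<'E'
from h import *
plan(.6281,.0895,.0225); s=shot('wrist','w7.png')
E
```

```text
time: 13.85
tool_pos: [0.6288, 0.0915, 0.1188]
tool_rot: [-1.608, 1.57, 3.137]
contact_force: [1.2, -1.9, -1.5]
opening: 0.0577
time: 14.85
tool_pos: [0.6284, 0.0894, 0.1194]
tool_rot: [2.089, 1.571, 0.55]
contact_force: [0.0, -0.4, -0.8]
opening: 0.0574
tx 2.42 ty -0.01 tz -0.00 zyaw -88.2 pos [0.6284 0.0894 0.1194] F [ 0.  -0.4 -0.8] t 14.8 open 0.057
```

View pics/w7.png

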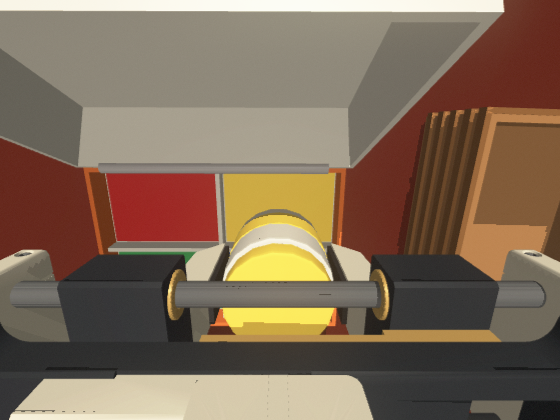

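Yellow is held centred over its well (well spans roughly 222–340 in column), so I lower it and release.

```bash
python3 -m crank '[{"fingers":-1,"tx":0.8,"ty":0,"tz":0,"roll":0},{"fingers":-1,"tx":1.6,"ty":0,"tz":0,"roll":0},{"fingers":-1,"tx":2.1,"ty":0,"tz":0,"roll":0},{"fingers":-1,"tx":2.4,"ty":0,"tz":0,"roll":0},{"fingers":-1,"tx":2.4,"ty":0,"tz":0,"roll":0},{"fingers":-1,"tx":2.4,"ty":0,"tz":0,"roll":0},{"fingers":0.45,"tx":2.4,"ty":0,"tz":0,"roll":0},{"fingers":0.45,"tx":2.4,"ty":0,"tz":0,"roll":0}]'
python3 -m crank '[{"fingers":0.45,"tx":0,"ty":0,"tz":0,"roll":0},{"fingers":0.45,"tx":-0.5,"ty":0,"tz":0,"roll":0},{"fingers":0.5,"tx":-1.5,"ty":0,"tz":0,"roll":0},{"fingers":0.6,"tx":-2.5,"ty":0,"tz":0,"roll":0},{"fingers":0.6,"tx":-3.5,"ty":0,"tz":0,"roll":0},{"fingers":0.6,"tx":-3.5,"ty":0,"tz":0,"roll":0},{"fingers":0.6,"tx":-3.5,"ty":0,"tz":0,"roll":0},{"fingers":0.6,"tx":-3.5,"ty":0,"tz":0,"roll":0}]'
python3 - <<'E'
from h import *
s=shot('wrist','w8.png');caps(s); s=shot("top"); caps(s); plan(.386,-.2295,.119)
E
```

```text
time: 15.9
tool_pos: [0.6289, 0.0894, 0.0241]
tool_rot: [1.628, 1.569, 0.089]
contact_force: [-0.4, 0.6, 0.2]
opening: 0.0662
time: 16.9
tool_pos: [0.6276, 0.0893, 0.1619]
tool_rot: [-1.602, 1.568, -3.14]
contact_force: [-0.3, -0.5, -0.3]
opening: 0.0733
red 283 [367. 257.] top z 0.0669 ray [ 0.3848 -0.2285  0.0669] circ 0.3844 -0.2289 r0.027
blue 1686 [393. 120.] top z 0.0807 ray [ 0.7836 -0.3269  0.0807] circ 0.7848 -0.3286 r0.113
blue 239 [372. 212.] top z 0.0671 ray [ 0.5147 -0.2504  0.0671] circ 0.5150 -0.2504 r0.025
tx 1.09 ty -6.30 tz 7.77 zyaw -88.2 pos [0.6279 0.0893 0.1621] F [-0.9  0.4 -0.2] t 17.0 open 0.074
```

Green has vanished from the top-camera detection; it may have been knocked or be hidden.

```bash
python3 - <<'E'
from h import *
s=shot("top"); t=shot("side")
a=cv2.resize(s["im"][120:300,230:460,::-1],None,fx=1.7,fy=1.7); b=t["im"][150:300,180:400,::-1]; b=cv2.resize(b,None,fx=1.7,fy=1.7)
w=max(a.shape[1],b.shape[1]); cv2.imwrite("pics/m1.png",np.vstack([cv2.copyMakeBorder(x,0,0,0,w-x.shape[1],0) for x in(a,b)]))
E
```

```text
(no output)
```

View pics/m1.png

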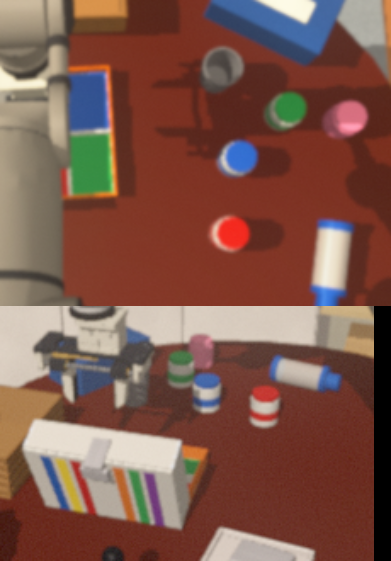

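Green is still in place, just shaded. Red next.

```bash
python3 -m crank '[{"fingers":0.65,"tx":0,"ty":-1,"tz":1.2,"roll":0},{"fingers":0.65,"tx":0,"ty":-2,"tz":2.4,"roll":0},{"fingers":0.65,"tx":0,"ty":-3,"tz":3.6,"roll":0},{"fingers":0.65,"tx":0,"ty":-4,"tz":4.9,"roll":0},{"fingers":0.65,"tx":0,"ty":-5,"tz":6.2,"roll":0},{"fingers":0.65,"tx":0,"ty":-6,"tz":7.4,"roll":0},{"fingers":0.65,"tx":0.8,"ty":-6.3,"tz":7.77,"roll":0},{"fingers":0.65,"tx":1.2,"ty":-6.3,"tz":7.77,"roll":0}]'
python3 - <<'E'
from h import *
s=shot("wrist"); caps(s,120); plan(.387,-.2295,.015)
E
```

```text
time: 18.1
tool_pos: [0.3848, -0.2306, 0.1143]
tool_rot: [-2.193, 1.57, 2.547]
contact_force: [0.8, -0.8, 0.5]
opening: 0.0756
red 3459 [281. 224.] top z 0.0656 ray [ 0.3877 -0.2266  0.0656] circ 0.3877 -0.2284 r0.027
blue 1727 [438. 240.] top z 0.0656 ray [ 0.5138 -0.2363  0.0656] circ 0.5164 -0.2481 r0.026
tx 2.44 ty 0.07 tz 0.01 zyaw -88.3 pos [ 0.3846 -0.2293  0.1128] F [-1.6  0.7 -2.7] t 18.1 open 0.075
```

```bash
python3 -m crank '[{"fingers":0.6,"tx":0.4,"ty":0.06,"tz":0,"roll":0},{"fingers":0.6,"tx":1.3,"ty":0.06,"tz":0,"roll":0},{"fingers":0.6,"tx":2.1,"ty":0.06,"tz":0,"roll":0},{"fingers":0.6,"tx":2.45,"ty":0.06,"tz":0,"roll":0},{"fingers":0.6,"tx":2.45,"ty":0.06,"tz":0,"roll":0},{"fingers":0.6,"tx":2.45,"ty":0.06,"tz":0,"roll":0},{"fingers":-1,"tx":2.45,"ty":0.06,"tz":0,"roll":0},{"fingers":-1,"tx":2.45,"ty":0.06,"tz":0,"roll":0}]'
python3 -m crank '[{"fingers":-1,"tx":0,"ty":0,"tz":0,"roll":0},{"fingers":-1,"tx":0,"ty":0,"tz":0,"roll":0},{"fingers":-1,"tx":0,"ty":0,"tz":0,"roll":0},{"fingers":-1,"tx":-0.6,"ty":0,"tz":0,"roll":0},{"fingers":-1,"tx":-1.6,"ty":0,"tz":0,"roll":0},{"fingers":-1,"tx":-2.6,"ty":0,"tz":0,"roll":0},{"fingers":-1,"tx":-2.6,"ty":0,"tz":0,"roll":0},{"fingers":-1,"tx":-2.6,"ty":0,"tz":0,"roll":0}]'
python3 - <<'E'
from h import *
plan(.5141,.0855,.119)
E
```

```text
time: 19.15
tool_pos: [0.3891, -0.2295, 0.018]
tool_rot: [0.803, 1.57, -0.736]
contact_force: [-1.0, 0.0, 1.7]
opening: 0.058
time: 20.15
tool_pos: [0.3883, -0.2288, 0.1207]
tool_rot: [-2.382, 1.57, 2.362]
contact_force: [-0.2, 0.3, -2.0]
opening: 0.0577
tx 0.05 ty 3.39 tz -7.75 zyaw -88.2 pos [ 0.3883 -0.2288  0.1207] F [-0.2  0.3 -2. ] t 20.1 open 0.058
```

```bash
python3 -m crank '[{"fingers":-1,"tx":0,"ty":0.6,"tz":-1.4,"roll":0},{"fingers":-1,"tx":0,"ty":1.2,"tz":-2.8,"roll":0},{"fingers":-1,"tx":0,"ty":1.8,"tz":-4.2,"roll":0},{"fingers":-1,"tx":0,"ty":2.4,"tz":-5.6,"roll":0},{"fingers":-1,"tx":0,"ty":3.0,"tz":-7,"roll":0},{"fingers":-1,"tx":0,"ty":3.39,"tz":-7.75,"roll":0},{"fingers":-1,"tx":0,"ty":3.39,"tz":-7.75,"roll":0},{"fingers":-1,"tx":0,"ty":3.39,"tz":-7.75,"roll":0}]'
python3 -c "
from h import *
plan(.5141,.0855,.0245)"
python3 -m crank '[{"fingers":-1,"tx":0,"ty":0,"tz":0,"roll":0},{"fingers":-1,"tx":0.8,"ty":0,"tz":0,"roll":0},{"fingers":-1,"tx":1.6,"ty":0,"tz":0,"roll":0},{"fingers":-1,"tx":2.1,"ty":0,"tz":0,"roll":0},{"fingers":-1,"tx":2.4,"ty":0,"tz":0,"roll":0},{"fingers":-1,"tx":2.4,"ty":0,"tz":0,"roll":0},{"fingers":-1,"tx":2.4,"ty":0,"tz":0,"roll":0},{"fingers":0.45,"tx":2.4,"ty":0,"tz":0,"roll":0}]'
python3 -m crank '[{"fingers":0.45,"tx":0,"ty":0,"tz":0,"roll":0},{"fingers":0.45,"tx":0,"ty":0,"tz":0,"roll":0},{"fingers":0.45,"tx":-0.5,"ty":0,"tz":0,"roll":0},{"fingers":0.5,"tx":-1.5,"ty":0,"tz":0,"roll":0},{"fingers":0.6,"tx":-2.5,"ty":0,"tz":0,"roll":0},{"fingers":0.6,"tx":-3.5,"ty":0,"tz":0,"roll":0},{"fingers":0.6,"tx":-3.5,"ty":0,"tz":0,"roll":0},{"fingers":0.6,"tx":-3.5,"ty":0,"tz":0,"roll":0}]'
python3 -c "
from h import *
plan(.5165,-.250,.114); caps(shot('top'),90); print('w');caps(shot('wrist','w9.png'),110)"
```

```text
time: 21.15
tool_pos: [0.5134, 0.0844, 0.12]
tool_rot: [-1.5, 1.568, -3.039]
contact_force: [0.9, -0.5, -0.6]
opening: 0.0576
tx 2.39 ty 0.03 tz -0.03 zyaw -88.2 pos [0.5134 0.0844 0.12  ] F [ 0.9 -0.5 -0.6] t 21.1 open 0.058
time: 22.15
tool_pos: [0.5151, 0.0849, 0.0262]
tool_rot: [1.609, 1.569, 0.07]
contact_force: [0.1, -0.3, -0.8]
opening: 0.0634
time: 23.15
tool_pos: [0.5139, 0.0849, 0.1648]
tool_rot: [-1.648, 1.57, 3.097]
contact_force: [-0.0, 0.3, -1.5]
opening: 0.0736
tx 1.27 ty -0.20 tz 8.37 zyaw -88.2 pos [0.5139 0.0849 0.1648] F [-0.   0.3 -1.5] t 23.1 open 0.074
green 220 [401. 183.] top z 0.0665 ray [ 0.5974 -0.34    0.0665] circ 0.5974 -0.3408 r0.026
blue 1796 [392. 121.] top z 0.0807 ray [ 0.7806 -0.3248  0.0807] circ 0.7846 -0.3271 r0.113
blue 218 [372. 211.] top z 0.0668 ray [ 0.5151 -0.2498  0.0668] circ 0.5157 -0.2491 r0.025
w
red 2375 [279. 211.] top z 0.0717 ray [0.5157 0.0866 0.0717] circ 0.5155 0.0853 r0.027
```

Red is stowed (top 0.0717 = 6 + 66 mm). Blue next.

```bash
python3 -m crank '[{"fingers":0.6,"tx":0,"ty":0,"tz":1.5,"roll":0},{"fingers":0.6,"tx":0,"ty":-0.05,"tz":3,"roll":0},{"fingers":0.6,"tx":0,"ty":-0.1,"tz":4.5,"roll":0},{"fingers":0.6,"tx":0,"ty":-0.1,"tz":6,"roll":0},{"fingers":0.6,"tx":0,"ty":-0.15,"tz":7.5,"roll":0},{"fingers":0.6,"tx":0.6,"ty":-0.2,"tz":8.37,"roll":0},{"fingers":0.6,"tx":1.25,"ty":-0.2,"tz":8.37,"roll":0},{"fingers":0.6,"tx":1.25,"ty":-0.2,"tz":8.37,"roll":0}]'
python3 - <<'E'
from h import *
s=shot("wrist"); caps(s,120); plan(.5165,-.250,.016)
E
```

```text
time: 24.25
tool_pos: [0.5153, -0.2493, 0.1122]
tool_rot: [-2.211, 1.564, 2.532]
contact_force: [0.7, 0.2, -0.7]
opening: 0.0733
green 388 [351. 324.] top z 0.0655 ray [ 0.5817 -0.3332  0.0655] circ 0.5843 -0.3337 r0.014
blue 3426 [280. 228.] top z 0.0657 ray [ 0.5175 -0.2483  0.0657] circ 0.5172 -0.2499 r0.027
tx 2.45 ty 0.01 tz 0.02 zyaw -88.2 pos [ 0.5163 -0.2494  0.114 ] F [-0.9 -0.3 -0.1] t 24.3 open 0.073
```

```bash
python3 -m crank '[{"fingers":0.6,"tx":0.4,"ty":0,"tz":0,"roll":0},{"fingers":0.6,"tx":1.3,"ty":0,"tz":0,"roll":0},{"fingers":0.6,"tx":2.1,"ty":0,"tz":0,"roll":0},{"fingers":0.6,"tx":2.45,"ty":0,"tz":0,"roll":0},{"fingers":0.6,"tx":2.45,"ty":0,"tz":0,"roll":0},{"fingers":0.6,"tx":2.45,"ty":0,"tz":0,"roll":0},{"fingers":-1,"tx":2.45,"ty":0,"tz":0,"roll":0},{"fingers":-1,"tx":2.45,"ty":0,"tz":0,"roll":0}]'
python3 -m crank '[{"fingers":-1,"tx":0,"ty":0,"tz":0,"roll":0},{"fingers":-1,"tx":0,"ty":0,"tz":0,"roll":0},{"fingers":-1,"tx":0,"ty":0,"tz":0,"roll":0},{"fingers":-1,"tx":-0.6,"ty":0,"tz":0,"roll":0},{"fingers":-1,"tx":-1.6,"ty":0,"tz":0,"roll":0},{"fingers":-1,"tx":-2.6,"ty":0,"tz":0,"roll":0},{"fingers":-1,"tx":-2.6,"ty":0,"tz":0,"roll":0},{"fingers":-1,"tx":-2.6,"ty":0,"tz":0,"roll":0}]'
python3 - <<'E'
from h import *
plan(.631,.0100,.119)
E
```

```text
time: 25.3
tool_pos: [0.5175, -0.2502, 0.0182]
tool_rot: [0.977, 1.569, -0.562]
contact_force: [-1.8, -0.1, 1.1]
opening: 0.0581
time: 26.3
tool_pos: [0.5165, -0.2496, 0.1203]
tool_rot: [-2.248, 1.569, 2.496]
contact_force: [-0.2, -0.4, -1.5]
opening: 0.0578
tx 0.04 ty 3.07 tz -6.39 zyaw -88.2 pos [ 0.5165 -0.2496  0.1203] F [-0.2 -0.4 -1.5] t 26.3 open 0.058
```

```bash
python3 -m crank '[{"fingers":-1,"tx":0,"ty":0.6,"tz":-1.3,"roll":0},{"fingers":-1,"tx":0,"ty":1.3,"tz":-2.6,"roll":0},{"fingers":-1,"tx":0,"ty":1.9,"tz":-3.9,"roll":0},{"fingers":-1,"tx":0,"ty":2.5,"tz":-5.2,"roll":0},{"fingers":-1,"tx":0,"ty":3.07,"tz":-6.39,"roll":0},{"fingers":-1,"tx":0,"ty":3.07,"tz":-6.39,"roll":0},{"fingers":-1,"tx":0,"ty":3.07,"tz":-6.39,"roll":0},{"fingers":-1,"tx":0,"ty":3.07,"tz":-6.39,"roll":0}]'
python3 -m crank '[{"fingers":-1,"tx":0,"ty":0,"tz":0,"roll":0},{"fingers":-1,"tx":0.8,"ty":0,"tz":0,"roll":0},{"fingers":-1,"tx":1.6,"ty":0,"tz":0,"roll":0},{"fingers":-1,"tx":2.1,"ty":0,"tz":0,"roll":0},{"fingers":-1,"tx":2.4,"ty":0,"tz":0,"roll":0},{"fingers":-1,"tx":2.4,"ty":0,"tz":0,"roll":0},{"fingers":-1,"tx":2.4,"ty":0,"tz":0,"roll":0},{"fingers":0.45,"tx":2.4,"ty":0,"tz":0,"roll":0}]'
python3 -m crank '[{"fingers":0.45,"tx":0,"ty":0,"tz":0,"roll":0},{"fingers":0.45,"tx":0,"ty":0,"tz":0,"roll":0},{"fingers":0.45,"tx":-0.5,"ty":0,"tz":0,"roll":0},{"fingers":0.5,"tx":-1.5,"ty":0,"tz":0,"roll":0},{"fingers":0.6,"tx":-2.5,"ty":0,"tz":0,"roll":0},{"fingers":0.6,"tx":-3.5,"ty":0,"tz":0,"roll":0},{"fingers":0.6,"tx":-3.5,"ty":0,"tz":0,"roll":0},{"fingers":0.6,"tx":-3.5,"ty":0,"tz":0,"roll":0}]'
python3 -c "
from h import *
plan(.5995,-.340,.114); caps(shot('top'),90); print('w');caps(shot('wrist','w10.png'),110)"
```

```text
time: 27.3
tool_pos: [0.6311, 0.008, 0.1206]
tool_rot: [-1.565, 1.569, -3.106]
contact_force: [-0.0, 0.6, -1.3]
opening: 0.0581
time: 28.3
tool_pos: [0.6324, 0.0093, 0.0264]
tool_rot: [1.495, 1.569, -0.044]
contact_force: [0.1, 0.8, -0.1]
opening: 0.0637
time: 29.3
tool_pos: [0.6313, 0.0095, 0.1648]
tool_rot: [-1.805, 1.57, 2.939]
contact_force: [-0.5, 0.8, -1.4]
opening: 0.0736
tx 1.27 ty -1.07 tz 8.71 zyaw -88.2 pos [0.6313 0.0095 0.1648] F [-0.5  0.8 -1.4] t 29.3 open 0.074
green 212 [401. 183.] top z 0.0663 ray [ 0.5976 -0.3404  0.0663] circ 0.5981 -0.3404 r0.025
blue 1872 [392. 122.] top z 0.0806 ray [ 0.7792 -0.3248  0.0806] circ 0.7840 -0.3275 r0.113
w
red 3294 [147. 123.] top z 0.0715 ray [0.5174 0.0862 0.0715] circ 0.5159 0.0856 r0.027
yellow 2931 [275. 133.] top z 0.0717 ray [0.627  0.0812 0.0717] circ 0.6270 0.0802 r0.026
blue 2424 [279. 211.] top z 0.0717 ray [0.6331 0.011  0.0717] circ 0.6330 0.0096 r0.027
```

Yellow, red and blue are all stowed (tops 0.0717). Green now.

```bash
python3 -m crank '[{"fingers":0.6,"tx":0,"ty":-0.1,"tz":1.5,"roll":0},{"fingers":0.6,"tx":0,"ty":-0.3,"tz":3,"roll":0},{"fingers":0.6,"tx":0,"ty":-0.5,"tz":4.5,"roll":0},{"fingers":0.6,"tx":0,"ty":-0.7,"tz":6,"roll":0},{"fingers":0.6,"tx":0,"ty":-0.9,"tz":7.5,"roll":0},{"fingers":0.6,"tx":0.4,"ty":-1.07,"tz":8.7,"roll":0},{"fingers":0.6,"tx":1.25,"ty":-1.07,"tz":8.7,"roll":0},{"fingers":0.6,"tx":1.25,"ty":-1.07,"tz":8.7,"roll":0}]'
python3 - <<'E'
from h import *
s=shot("wrist"); caps(s,120); plan(.5995,-.340,.016)
E
```

```text
time: 30.4
tool_pos: [0.5977, -0.3389, 0.1108]
tool_rot: [-2.257, 1.562, 2.486]
contact_force: [0.4, 0.1, 0.1]
opening: 0.0731
green 3430 [281. 230.] top z 0.0657 ray [ 0.6005 -0.3386  0.0657] circ 0.5998 -0.3401 r0.027
blue 8107 [509. 190.] top z 0.0798 ray [ 0.7569 -0.2988  0.0798] circ 0.7437 -0.2917 r0.066
tx 2.43 ty 0.02 tz 0.03 zyaw -88.2 pos [ 0.5991 -0.339   0.1133] F [0.5 0.2 0.8] t 30.4 open 0.074
```

```bash
python3 -m crank '[{"fingers":0.6,"tx":0.4,"ty":0,"tz":0,"roll":0},{"fingers":0.6,"tx":1.3,"ty":0,"tz":0,"roll":0},{"fingers":0.6,"tx":2.1,"ty":0,"tz":0,"roll":0},{"fingers":0.6,"tx":2.45,"ty":0,"tz":0,"roll":0},{"fingers":0.6,"tx":2.45,"ty":0,"tz":0,"roll":0},{"fingers":0.6,"tx":2.45,"ty":0,"tz":0,"roll":0},{"fingers":-1,"tx":2.45,"ty":0,"tz":0,"roll":0},{"fingers":-1,"tx":2.45,"ty":0,"tz":0,"roll":0}]'
python3 -m crank '[{"fingers":-1,"tx":0,"ty":0,"tz":0,"roll":0},{"fingers":-1,"tx":0,"ty":0,"tz":0,"roll":0},{"fingers":-1,"tx":0,"ty":0,"tz":0,"roll":0},{"fingers":-1,"tx":-0.6,"ty":0,"tz":0,"roll":0},{"fingers":-1,"tx":-1.6,"ty":0,"tz":0,"roll":0},{"fingers":-1,"tx":-2.6,"ty":0,"tz":0,"roll":0},{"fingers":-1,"tx":-2.6,"ty":0,"tz":0,"roll":0},{"fingers":-1,"tx":-2.6,"ty":0,"tz":0,"roll":0}]'
python3 - <<'E'
from h import *
plan(.5169,.0064,.119)
E
```

```text
time: 31.45
tool_pos: [0.6004, -0.3401, 0.0183]
tool_rot: [0.891, 1.569, -0.648]
contact_force: [-2.1, -0.1, 1.7]
opening: 0.0579
time: 32.45
tool_pos: [0.5994, -0.3393, 0.1197]
tool_rot: [-2.268, 1.568, 2.477]
contact_force: [-0.4, -0.7, -1.6]
opening: 0.0575
tx 0.04 ty -1.78 tz -8.70 zyaw -88.2 pos [ 0.5994 -0.3393  0.1197] F [-0.4 -0.7 -1.6] t 32.5 open 0.057
```

```bash
python3 -m crank '[{"fingers":-1,"tx":0,"ty":-0.3,"tz":-1.5,"roll":0},{"fingers":-1,"tx":0,"ty":-0.6,"tz":-3,"roll":0},{"fingers":-1,"tx":0,"ty":-0.9,"tz":-4.5,"roll":0},{"fingers":-1,"tx":0,"ty":-1.2,"tz":-6,"roll":0},{"fingers":-1,"tx":0,"ty":-1.5,"tz":-7.5,"roll":0},{"fingers":-1,"tx":0,"ty":-1.78,"tz":-8.7,"roll":0},{"fingers":-1,"tx":0,"ty":-1.78,"tz":-8.7,"roll":0},{"fingers":-1,"tx":0,"ty":-1.78,"tz":-8.7,"roll":0}]'
python3 -m crank '[{"fingers":-1,"tx":0,"ty":0,"tz":0,"roll":0},{"fingers":-1,"tx":0.8,"ty":0,"tz":0,"roll":0},{"fingers":-1,"tx":1.6,"ty":0,"tz":0,"roll":0},{"fingers":-1,"tx":2.1,"ty":0,"tz":0,"roll":0},{"fingers":-1,"tx":2.38,"ty":0,"tz":0,"roll":0},{"fingers":-1,"tx":2.38,"ty":0,"tz":0,"roll":0},{"fingers":-1,"tx":2.38,"ty":0,"tz":0,"roll":0},{"fingers":0.45,"tx":2.38,"ty":0,"tz":0,"roll":0}]'
python3 -m crank '[{"fingers":0.45,"tx":0,"ty":0,"tz":0,"roll":0},{"fingers":0.45,"tx":0,"ty":0,"tz":0,"roll":0},{"fingers":0.45,"tx":-0.5,"ty":0,"tz":0,"roll":0},{"fingers":0.5,"tx":-1.5,"ty":0,"tz":0,"roll":0},{"fingers":0.6,"tx":-2.5,"ty":0,"tz":0,"roll":0},{"fingers":0.6,"tx":-3.5,"ty":0,"tz":0,"roll":0},{"fingers":0.6,"tx":-4.5,"ty":0,"tz":0.5,"roll":0},{"fingers":0.6,"tx":-4.5,"ty":0,"tz":1,"roll":0}]'
python3 - <<'E'
from h import *
plan(.5165,-.04,.20); s=shot('wrist','w11.png'); caps(s,90)
C=cloud(s)  # lid points
m=(C[...,1]>.13)&(C[...,1]<.3)&(C[...,2]>.1)&(s["d"]>0); print(m.sum(),C[m].min(0).round(3),C[m].max(0).round(3))
s=shot("top"); C=cloud(s)
m=(C[...,1]>.14)&(C[...,1]<.3)&(C[...,2]>.12)&(C[...,2]<.25)&(C[...,0]>.4)&(C[...,0]<.72); P=C[m]
for y0 in np.arange(.14,.27,.01):
    q=P[(P[:,1]>y0)&(P[:,1]<y0+.01)]
    if len(q)>3: print(round(y0,2),len(q),np.median(q[:,2]).round(3),q[:,2].max().round(3),q[:,0].min().round(3),q[:,0].max().round(3))
E
```

```text
time: 33.45
tool_pos: [0.5174, 0.0056, 0.1203]
tool_rot: [-1.585, 1.569, -3.123]
contact_force: [-0.2, 0.3, -1.6]
opening: 0.0575
time: 34.45
tool_pos: [0.5185, 0.0057, 0.0271]
tool_rot: [1.437, 1.569, -0.102]
contact_force: [-0.2, -0.2, -0.8]
opening: 0.0632
time: 35.45
tool_pos: [0.5209, -0.0348, 0.2098]
tool_rot: [1.34, 1.564, -0.198]
contact_force: [-0.3, 0.3, -1.4]
opening: 0.0733
tx 0.25 ty -0.11 tz 0.13 zyaw -88.1 pos [ 0.5209 -0.0348  0.2098] F [-0.3  0.3 -1.4] t 35.5 open 0.073
red 2571 [275.  80.] top z 0.0716 ray [0.5155 0.0854 0.0716] circ 0.5156 0.0855 r0.027
yellow 2425 [389.  89.] top z 0.0718 ray [0.627  0.0807 0.0718] circ 0.6271 0.0807 r0.027
green 1852 [276. 164.] top z 0.0717 ray [0.519  0.0045 0.0717] circ 0.5193 0.0035 r0.026
blue 1992 [383. 163.] top z 0.0717 ray [0.6317 0.0096 0.0717] circ 0.6324 0.0094 r0.027Traceback (most recent call last):
  File "<stdin>", line 4, in <module>
    return umr_minimum(a, axis, None, out, keepdims, initial, where)
ValueError: zero-size array to reduction operation minimum which has no identity
```

All four jars stand in their wells (tops 0.0717). Now the lid: go over and behind it, with the fingers straddling the clip.

```bash
python3 -m crank '[{"fingers":0.6,"tx":-1,"ty":0.2,"tz":0,"roll":0},{"fingers":0.6,"tx":-1.9,"ty":0.4,"tz":-1,"roll":0},{"fingers":0.6,"tx":-1.9,"ty":0.7,"tz":-2.4,"roll":0},{"fingers":0.6,"tx":-1.9,"ty":0.9,"tz":-3.8,"roll":0},{"fingers":0.6,"tx":-1.9,"ty":1.1,"tz":-5.2,"roll":0},{"fingers":0.6,"tx":-1.9,"ty":1.3,"tz":-6.6,"roll":0},{"fingers":0.6,"tx":-1.9,"ty":1.34,"tz":-7.7,"roll":0},{"fingers":0.6,"tx":-1.9,"ty":1.34,"tz":-7.7,"roll":0}]' 20
python3 - <<'E'
from h import *
plan(.565,.277,.152); s=shot("side","s2.png"); C=cloud(s)
c=np.array([.5725,.0484]);a=.035
P=C.reshape(-1,3); q=P[:,:2]-c; L=np.c_[q@[np.cos(a),np.sin(a)],q@[-np.sin(a),np.cos(a)],P[:,2]]
m=(abs(L[:,0])<.11)&(abs(L[:,0])>.04)&(L[:,1]>.12)&(L[:,1]<.25)&(L[:,2]>.02)&(L[:,2]<.2)
L=L[m]
for z0 in np.arange(.02,.2,.02):
    k=L[(L[:,2]>z0)&(L[:,2]<z0+.02)]
    if len(k)>5: print(z0.round(2),len(k),np.percentile(k[:,1],[5,50,95]).round(3))
E
```

```text
time: 36.5
tool_pos: [0.5617, 0.2787, 0.2809]
tool_rot: [-1.709, 1.569, 3.04]
contact_force: [-0.8, -1.5, -0.2]
opening: 0.0736
tx 3.22 ty 0.09 tz 0.05 zyaw -87.9 pos [0.5617 0.2787 0.2809] F [-0.8 -1.5 -0.2] t 36.5 open 0.074
0.02 173 [0.14  0.145 0.149]
0.04 172 [0.149 0.154 0.158]
0.06 187 [0.157 0.162 0.166]
0.08 191 [0.166 0.17  0.174]
0.1 197 [0.174 0.179 0.184]
0.12 212 [0.183 0.187 0.191]
0.14 224 [0.19  0.195 0.2  ]
0.16 631 [0.169 0.189 0.202]
0.18 396 [0.148 0.159 0.172]
```

View pics/s2.png

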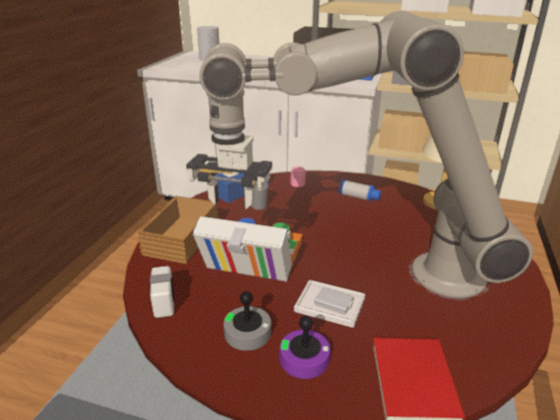

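The side view shows the gripper above and behind the lid (clip at (238,240)), with the grey console's knob upright at (247,298). Now I lower and push.

```bash
python3 -m crank '[{"fingers":0.6,"tx":0.8,"ty":0.09,"tz":0,"roll":0},{"fingers":0.6,"tx":1.6,"ty":0.09,"tz":0,"roll":0},{"fingers":0.6,"tx":2.4,"ty":0.09,"tz":0,"roll":0},{"fingers":0.6,"tx":3.0,"ty":0.09,"tz":0,"roll":0},{"fingers":0.6,"tx":3.2,"ty":0.09,"tz":0,"roll":0},{"fingers":0.6,"tx":3.2,"ty":0.09,"tz":0.1,"roll":0},{"fingers":0.6,"tx":3.2,"ty":0.09,"tz":0.2,"roll":0},{"fingers":0.6,"tx":3.2,"ty":0.09,"tz":0.3,"roll":0}]'
python3 -c "
from h import *
plan(.570,.113,.152)"
python3 -m crank '[{"fingers":0.6,"tx":0,"ty":0,"tz":0.4,"roll":0},{"fingers":0.6,"tx":0,"ty":0,"tz":0.8,"roll":0},{"fingers":0.6,"tx":0,"ty":0,"tz":1.2,"roll":0},{"fingers":0.6,"tx":0,"ty":0,"tz":1.6,"roll":0},{"fingers":0.6,"tx":0,"ty":0,"tz":2,"roll":0},{"fingers":0.6,"tx":0,"ty":0,"tz":2.4,"roll":0},{"fingers":0.6,"tx":0,"ty":0,"tz":2.7,"roll":0},{"fingers":0.6,"tx":0,"ty":0,"tz":2.7,"roll":0}]'
python3 -c "
from h import *
plan(.570,.113,.152); shot('side','s3.png')"
```

```text
time: 37.55
tool_pos: [0.5673, 0.2632, 0.1554]
tool_rot: [1.864, 1.569, 0.325]
contact_force: [0.3, 0.4, 0.8]
opening: 0.0735
tx 0.08 ty -0.05 tz 3.75 zyaw -88.2 pos [0.5673 0.2632 0.1554] F [0.3 0.4 0.8] t 37.5 open 0.074
time: 38.55
tool_pos: [0.5702, 0.1539, 0.1539]
tool_rot: [-0.534, 1.569, -2.074]
contact_force: [-0.5, -0.6, -0.3]
opening: 0.0737
tx 0.05 ty -0.04 tz 1.02 zyaw -88.2 pos [0.5702 0.1539 0.1539] F [-0.5 -0.6 -0.3] t 38.5 open 0.074
```

View pics/s3.png

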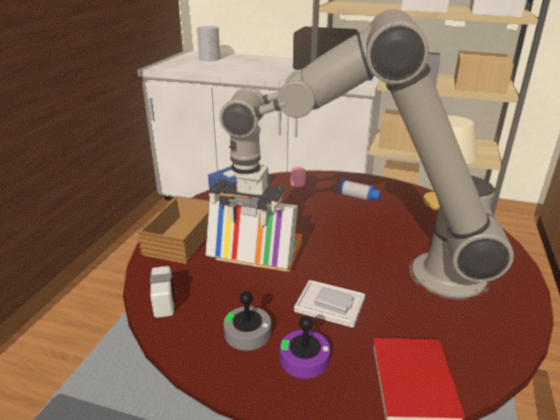

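The lid (at (250,235)) has come up past vertical and is following the fingers. I continue forward and down.

```bash
python3 -m crank '[{"fingers":0.6,"tx":0,"ty":0,"tz":0.4,"roll":0},{"fingers":0.6,"tx":0,"ty":0,"tz":0.7,"roll":0},{"fingers":0.6,"tx":0,"ty":0,"tz":1.0,"roll":0},{"fingers":0.6,"tx":0.17,"ty":0,"tz":1.3,"roll":0},{"fingers":0.6,"tx":0.35,"ty":0,"tz":1.6,"roll":0},{"fingers":0.6,"tx":0.53,"ty":0,"tz":1.9,"roll":0},{"fingers":0.6,"tx":0.7,"ty":0,"tz":2.2,"roll":0},{"fingers":0.6,"tx":0.87,"ty":0,"tz":2.5,"roll":0}]'
python3 -m crank '[{"fingers":0.6,"tx":0.17,"ty":0,"tz":0.3,"roll":0},{"fingers":0.6,"tx":0.35,"ty":0,"tz":0.6,"roll":0},{"fingers":0.6,"tx":0.5,"ty":0,"tz":0.9,"roll":0},{"fingers":0.6,"tx":0.65,"ty":0,"tz":1.2,"roll":0},{"fingers":0.6,"tx":0.8,"ty":0,"tz":1.5,"roll":0},{"fingers":0.6,"tx":0.9,"ty":0,"tz":1.6,"roll":0},{"fingers":0.6,"tx":0.95,"ty":0,"tz":1.6,"roll":0},{"fingers":0.6,"tx":0.95,"ty":0,"tz":1.6,"roll":0}]'
python3 -c "
from h import *
plan(.574,-.01,.080)
s=shot('wrist'); C=cloud(s); print([(v,u,C[v,u].round(3)) for v in (60,120,180,220) for u in (120,200,280,360)])"
```

```text
time: 39.6
tool_pos: [0.5731, 0.0549, 0.1185]
tool_rot: [-2.034, 1.57, 2.71]
contact_force: [0.7, 0.7, 1.0]
opening: 0.0734
time: 40.6
tool_pos: [0.5755, -0.0082, 0.0813]
tool_rot: [-2.531, 1.571, 2.214]
contact_force: [0.2, 0.1, 0.2]
opening: 0.0735
tx 0.03 ty -0.04 tz 0.04 zyaw -88.2 pos [ 0.5755 -0.0082  0.0813] F [0.2 0.1 0.2] t 40.6 open 0.074
[(60, 120, array([0.494, 0.097, 0.089])), (60, 200, array([0.534, 0.099, 0.09 ])), (60, 280, array([0.574, 0.1  , 0.089])), (60, 360, array([0.613, 0.101, 0.091])), (120, 120, array([0.492, 0.069, 0.09 ])), (120, 200, array([0.533, 0.07 , 0.091])), (120, 280, array([0.575, 0.072, 0.09 ])), (120, 360, array([0.616, 0.073, 0.089])), (180, 120, array([0.487, 0.037, 0.09 ])), (180, 200, array([0.532, 0.039, 0.091])), (180, 280, array([0.576, 0.04 , 0.09 ])), (180, 360, array([0.62 , 0.042, 0.09 ])), (220, 120, array([0.485, 0.014, 0.091])), (220, 200, array([0.531, 0.016, 0.091])), (220, 280, array([0.576, 0.017, 0.09 ])), (220, 360, array([0.573, 0.068, 0.248]))]
```

The lid top is level at 0.090, so the lid is shut. I lift, close the fingers and locate the clip.

```bash
python3 -m crank '[{"fingers":0.6,"tx":-0.5,"ty":0,"tz":0,"roll":0},{"fingers":0.3,"tx":-1.5,"ty":0,"tz":0,"roll":0},{"fingers":-1,"tx":-2,"ty":0,"tz":0.9,"roll":0},{"fingers":-1,"tx":-2,"ty":0,"tz":1.8,"roll":0},{"fingers":-1,"tx":-2,"ty":0,"tz":2.5,"roll":0},{"fingers":-1,"tx":-2,"ty":0,"tz":2.5,"roll":0},{"fingers":-1,"tx":-2,"ty":0,"tz":2.5,"roll":0},{"fingers":-1,"tx":-2,"ty":0,"tz":2.5,"roll":0}]'
python3 - <<'E'
from h import *
s=shot("wrist","w12.png"); C=cloud(s)
m=(C[...,2]>.096)&(C[...,2]<.115)&(abs(C[...,0]-.575)<.06)&(C[...,1]>-.07)&(C[...,1]<.03)
P=C[m]; print("clip",m.sum(),np.median(P,0).round(4),P.min(0).round(3),P.max(0).round(3))
m=(abs(C[...,2]-.09)<.015)&(abs(C[...,0]-.575)<.1)&(abs(C[...,0]-.575)>.04)&(C[...,1]>-.03)&(C[...,1]<.12)
P=C[m]; print("lid plane",np.linalg.lstsq(np.c_[P[:,:2],np.ones(len(P))],P[:,2],rcond=None)[0].round(4))
plan(.575,-.0216,.115)
E
```

```text
time: 41.65
tool_pos: [0.5787, -0.1071, 0.1614]
tool_rot: [-2.846, 1.57, 1.899]
contact_force: [0.2, -0.4, 0.1]
opening: 0.0084
clip 2811 [ 0.5761 -0.0252  0.1048] [ 0.554 -0.046  0.102] [ 0.598 -0.009  0.107]
lid plane [0.0007 0.0001 0.0897]
tx 1.16 ty -0.02 tz -2.14 zyaw -88.1 pos [ 0.5787 -0.1072  0.1614] F [ 0.5  0.5 -0. ] t 41.7 open 0.004
```

```bash
python3 -m crank '[{"fingers":-1,"tx":0,"ty":0,"tz":-0.9,"roll":0},{"fingers":-1,"tx":0.4,"ty":0,"tz":-1.8,"roll":0},{"fingers":-1,"tx":0.9,"ty":0,"tz":-2.15,"roll":0},{"fingers":-1,"tx":1.2,"ty":0,"tz":-2.15,"roll":0},{"fingers":-1,"tx":1.45,"ty":0,"tz":-2.15,"roll":0},{"fingers":-1,"tx":1.7,"ty":0,"tz":-2.15,"roll":0},{"fingers":-1,"tx":1.8,"ty":0,"tz":-2.15,"roll":0},{"fingers":-1,"tx":1.8,"ty":0,"tz":-2.15,"roll":0}]'
python3 -c "
from h import *
plan(.576,-.022,.087)"
```

```text
time: 42.7
tool_pos: [0.5764, -0.0231, 0.0909]
tool_rot: [1.359, 1.569, -0.18]
contact_force: [-2.8, 0.4, 10.4]
opening: 0.0001
tx 0.10 ty -0.01 tz -0.03 zyaw -88.2 pos [ 0.5764 -0.0231  0.0909] F [-2.8  0.4 10.4] t 42.7 open 0.000
```

```bash
python3 -m crank '[{"fingers":-1,"tx":0.03,"ty":0,"tz":0,"roll":0},{"fingers":-1,"tx":0.05,"ty":0,"tz":0,"roll":0},{"fingers":-1,"tx":0.05,"ty":0,"tz":0,"roll":0},{"fingers":-1,"tx":0.05,"ty":0,"tz":0,"roll":0},{"fingers":-1,"tx":-0.5,"ty":0,"tz":0,"roll":0},{"fingers":-1,"tx":-1.8,"ty":0,"tz":0.7,"roll":0},{"fingers":-1,"tx":-2.5,"ty":0,"tz":2.1,"roll":0},{"fingers":-1,"tx":-2.5,"ty":0,"tz":2.1,"roll":0}]'
python3 - <<'E'
from h import *
s=shot("wrist","w12.png"); C=cloud(s)
m=(C[...,2]>.096)&(C[...,2]<.115)&(abs(C[...,0]-.575)<.06)&(C[...,1]>-.034)&(C[...,1]<.03)
P=C[m]; print("clip",m.sum(),np.median(P,0).round(4))
m=(abs(C[...,2]-.09)<.015)&(abs(C[...,0]-.575)<.1)&(abs(C[...,0]-.575)>.04)&(C[...,1]>-.03)&(C[...,1]<.12)
P=C[m]; print("lid plane",np.linalg.lstsq(np.c_[P[:,:2],np.ones(len(P))],P[:,2],rcond=None)[0].round(4))
s=shot("side"); C=cloud(s)
m=(C[...,2]>.085)&(C[...,2]<.14)&(np.hypot(C[...,0]-.482,C[...,1]-.398)<.05); P=C[m]
b=P[P[:,2]>.10]; A=np.c_[2*b,np.ones(len(b))]; x=np.linalg.lstsq(A,(b**2).sum(1),rcond=None)[0]; print("knob fit",len(b),x[:3].round(4),np.sqrt(x[3]+x[:3]@x[:3]).round(4),"top",b[:,2].max())
m=cmask(s["im"],"green",120,80)>0
k=m&(C[...,2]>.03)&(np.hypot(C[...,0]-.53,C[...,1]-.4)<.04); print("lamp",k.sum(),np.median(C[k],0).round(4) if k.any() else 0)
plan(.482,.398,.30)
E
```

```text
time: 43.7
tool_pos: [0.58, -0.1108, 0.1921]
tool_rot: [1.093, 1.564, -0.451]
contact_force: [-0.4, 0.5, -0.5]
opening: 0.0003
clip 1593 [ 0.5763 -0.0213  0.0996]
lid plane [0.0009 0.0002 0.0896]
knob fit 145 [0.482  0.4017 0.1171] 0.0147 top 0.13368573659051963
lamp 52 [0.5292 0.4017 0.0437]
tx -2.77 ty -2.03 tz -12.70 zyaw -88.3 pos [ 0.5784 -0.1072  0.1892] F [-0.1  0.8  0.7] t 43.8 open 0.000
```

Clip top 0.0996 and the lid level, so both are home. Knob at (0.482, 0.400, 0.115), lamp in the +x direction. Moving over the knob.

```bash
python3 -m crank '[{"fingers":0.3,"tx":-1,"ty":-0.2,"tz":-1.0,"roll":0},{"fingers":0.3,"tx":-2,"ty":-0.4,"tz":-2.4,"roll":0},{"fingers":0.3,"tx":-2.7,"ty":-0.6,"tz":-3.8,"roll":0},{"fingers":0.3,"tx":-2.7,"ty":-0.8,"tz":-5.2,"roll":0},{"fingers":0.3,"tx":-2.7,"ty":-1.0,"tz":-6.6,"roll":0},{"fingers":0.3,"tx":-2.7,"ty":-1.2,"tz":-8,"roll":0},{"fingers":0.3,"tx":-2.7,"ty":-1.4,"tz":-9.4,"roll":0},{"fingers":0.3,"tx":-2.7,"ty":-1.6,"tz":-10.8,"roll":0}]'
python3 -m crank '[{"fingers":0.3,"tx":0,"ty":-0.2,"tz":-1,"roll":0},{"fingers":0.3,"tx":0,"ty":-0.43,"tz":-1.95,"roll":0},{"fingers":0.3,"tx":1,"ty":-0.43,"tz":-1.95,"roll":0},{"fingers":0.3,"tx":2,"ty":-0.43,"tz":-1.95,"roll":0},{"fingers":0.3,"tx":2.5,"ty":-0.43,"tz":-1.95,"roll":0},{"fingers":0.3,"tx":2.5,"ty":-0.43,"tz":-1.95,"roll":0},{"fingers":0.3,"tx":2.5,"ty":-0.43,"tz":-1.95,"roll":0},{"fingers":0.3,"tx":2.5,"ty":-0.43,"tz":-1.95,"roll":0}]'
python3 - <<'E'
from h import *
plan(.482,.400,.088); s=shot("wrist","w13.png"); C=cloud(s)
m=(C[...,2]>.105)&(C[...,2]<.14)&(np.hypot(C[...,0]-.482,C[...,1]-.4)<.04); print(m.sum(),C[m].mean(0).round(4),C[m].min(0).round(3),C[m].max(0).round(3))
E
```

```text
time: 44.8
tool_pos: [0.4992, 0.3259, 0.2961]
tool_rot: [-1.273, 1.569, -2.811]
contact_force: [0.8, -1.1, 0.7]
opening: 0.06
time: 45.8
tool_pos: [0.4815, 0.4013, 0.1986]
tool_rot: [2.148, 1.569, 0.61]
contact_force: [1.3, -1.1, 0.7]
opening: 0.0599
tx 2.77 ty 0.01 tz 0.03 zyaw -88.2 pos [0.4815 0.4013 0.1986] F [ 1.3 -1.1  0.7] t 45.8 open 0.060
972 [0.4849 0.4052 0.1253] [0.47  0.388 0.111] [0.501 0.418 0.132]
```

View pics/w13.png

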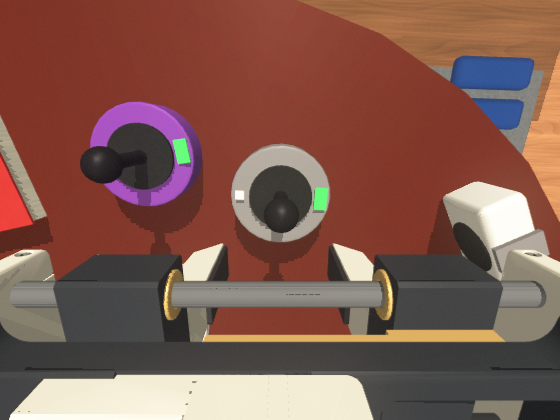

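The knob at (281,213) lies between the jaws, with the green lamp on the +x side (321,198). I lower, close to a loose straddle and push.

```bash
python3 -m crank '[{"fingers":0.3,"tx":0.7,"ty":0.08,"tz":-0.04,"roll":0},{"fingers":0.3,"tx":1.4,"ty":0.08,"tz":-0.04,"roll":0},{"fingers":0.3,"tx":2.1,"ty":0.08,"tz":-0.04,"roll":0},{"fingers":0.3,"tx":2.75,"ty":0.08,"tz":-0.04,"roll":0},{"fingers":-0.13,"tx":2.75,"ty":0.08,"tz":-0.04,"roll":0},{"fingers":-0.13,"tx":2.75,"ty":0.08,"tz":-0.04,"roll":0},{"fingers":-0.13,"tx":2.75,"ty":0.08,"tz":-0.04,"roll":0},{"fingers":-0.13,"tx":2.75,"ty":0.08,"tz":-0.04,"roll":0}]' 10
python3 -c "
from h import *
plan(.4855,.403,.088)"
python3 -m crank '[{"fingers":-0.13,"tx":0,"ty":0.2,"tz":0,"roll":0},{"fingers":-0.13,"tx":0,"ty":0.4,"tz":0,"roll":0},{"fingers":-0.13,"tx":0,"ty":0.6,"tz":0,"roll":0},{"fingers":-0.13,"tx":0,"ty":0.8,"tz":0,"roll":0},{"fingers":-0.13,"tx":0,"ty":0.82,"tz":0,"roll":0},{"fingers":-0.13,"tx":0,"ty":0.82,"tz":0,"roll":0},{"fingers":-0.13,"tx":0,"ty":0.82,"tz":0,"roll":0},{"fingers":-0.13,"tx":0,"ty":0.82,"tz":0,"roll":0}]'
python3 - <<'E'
from h import *
plan(.518,.404,.088)
for n in("wrist","side"):
    s=shot(n,n+"_st.png"); C=cloud(s); v=cv2.cvtColor(s["im"],cv2.COLOR_RGB2HSV)[...,2]
    m=(v<70)&(C[...,2]>.098)&(C[...,2]<.135)&(np.hypot(C[...,0]-.51,C[...,1]-.403)<.035)&(s["d"]>0); print(n,m.sum(),C[m].mean(0).round(4) if m.any() else 0)
E
```

```text
time: 46.85
tool_pos: [0.4848, 0.4028, 0.0885]
tool_rot: [2.156, 1.569, 0.617]
contact_force: [0.1, 0.4, 0.1]
opening: 0.0399
tx 0.01 ty 0.02 tz -0.00 zyaw -88.2 pos [0.4848 0.4028 0.0885] F [0.1 0.4 0.1] t 46.9 open 0.040
time: 47.85
tool_pos: [0.5168, 0.4036, 0.0874]
tool_rot: [-1.381, 1.57, -2.919]
contact_force: [-1.9, -0.4, -1.7]
opening: 0.0398
tx -0.02 ty 0.03 tz -0.01 zyaw -88.2 pos [0.5168 0.4036 0.0874] F [-1.9 -0.4 -1.7] t 47.9 open 0.040
wrist 2195 [0.5144 0.4112 0.117 ]
side 137 [0.5149 0.4095 0.1175]
```

View pics/side_st.png

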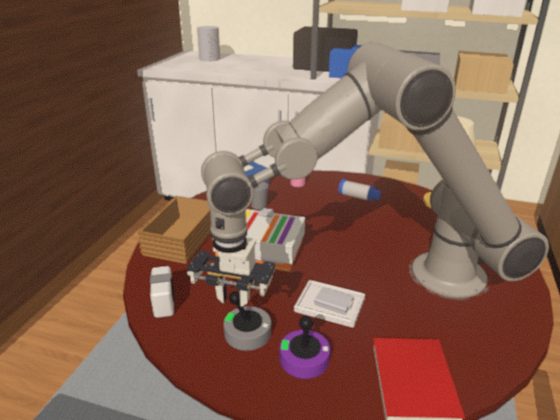

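The stick at (240,300) leans to the lamp: about 30 mm at the knob (≈0.43 rad), with a 1.9 N reaction. I hold, return and withdraw.

```bash
python3 -m crank '[{"fingers":-0.13,"tx":0,"ty":0,"tz":0,"roll":0},{"fingers":-0.13,"tx":0,"ty":0,"tz":0,"roll":0},{"fingers":-0.13,"tx":0,"ty":0,"tz":0,"roll":0},{"fingers":-0.13,"tx":0,"ty":0,"tz":0,"roll":0},{"fingers":-0.13,"tx":0,"ty":0,"tz":0,"roll":0},{"fingers":-0.13,"tx":0,"ty":0,"tz":0,"roll":0},{"fingers":-0.13,"tx":0,"ty":0,"tz":0,"roll":0},{"fingers":-0.13,"tx":0,"ty":0,"tz":0,"roll":0}]'
python3 -m crank '[{"fingers":-0.13,"tx":0,"ty":0,"tz":0,"roll":0},{"fingers":-0.13,"tx":0,"ty":0,"tz":0,"roll":0},{"fingers":-0.13,"tx":0,"ty":0,"tz":0,"roll":0},{"fingers":-0.13,"tx":0,"ty":0,"tz":0,"roll":0},{"fingers":-0.13,"tx":0,"ty":0,"tz":0,"roll":0},{"fingers":-0.13,"tx":0,"ty":0,"tz":0,"roll":0},{"fingers":-0.13,"tx":0,"ty":0,"tz":0,"roll":0},{"fingers":-0.13,"tx":0,"ty":0,"tz":0,"roll":0}]'
python3 -c "
from h import *
plan(.4855,.403,.088)"
python3 -m crank '[{"fingers":-0.13,"tx":0,"ty":-0.2,"tz":0,"roll":0},{"fingers":-0.13,"tx":0,"ty":-0.4,"tz":0,"roll":0},{"fingers":-0.13,"tx":0,"ty":-0.6,"tz":0,"roll":0},{"fingers":0,"tx":0,"ty":-0.82,"tz":0,"roll":0},{"fingers":0.3,"tx":0,"ty":-0.82,"tz":0,"roll":0},{"fingers":0.3,"tx":0,"ty":-0.82,"tz":0,"roll":0},{"fingers":0.3,"tx":0,"ty":-0.82,"tz":0,"roll":0},{"fingers":0.3,"tx":0,"ty":-0.82,"tz":0,"roll":0}]'
python3 -m crank '[{"fingers":0.3,"tx":-0.8,"ty":0,"tz":0,"roll":0},{"fingers":0.3,"tx":-1.8,"ty":0,"tz":0,"roll":0},{"fingers":0.3,"tx":-2.8,"ty":0,"tz":0,"roll":0},{"fingers":0.3,"tx":-3.8,"ty":0,"tz":0,"roll":0},{"fingers":0.3,"tx":-5,"ty":0,"tz":0,"roll":0},{"fingers":0.3,"tx":-5,"ty":0,"tz":0,"roll":0},{"fingers":0.3,"tx":-5,"ty":0,"tz":0,"roll":0},{"fingers":0.3,"tx":-5,"ty":0,"tz":0,"roll":0}]'
python3 - <<'E'
from h import *
plan(.4855,.403,.088)
s=shot("wrist"); C=cloud(s); v=cv2.cvtColor(s["im"],cv2.COLOR_RGB2HSV)[...,2]
m=(C[...,2]>.105)&(C[...,2]<.14)&(np.hypot(C[...,0]-.485,C[...,1]-.4)<.05); print("knob",m.sum(),C[m].mean(0).round(4),C[m].min(0).round(3),C[m].max(0).round(3))
s=shot("top","topF.png"); C=cloud(s)
m=(abs(C[...,2]-.09)<.012)&(C[...,0]>.48)&(C[...,0]<.66)&(C[...,1]>-.03)&(C[...,1]<.11)
P=C[m]; print("lid plane",m.sum(),np.linalg.lstsq(np.c_[P[:,:2],np.ones(len(P))],P[:,2],rcond=None)[0].round(4))
E
```

```text
time: 48.95
tool_pos: [0.5171, 0.4036, 0.0874]
tool_rot: [2.995, 1.571, 1.456]
contact_force: [-2.3, 0.2, -1.5]
opening: 0.0401
time: 49.95
tool_pos: [0.5172, 0.4036, 0.0874]
tool_rot: [2.283, 1.571, 0.744]
contact_force: [-3.7, -0.4, -2.5]
opening: 0.04
tx -0.01 ty -0.79 tz -0.01 zyaw -88.2 pos [0.5172 0.4036 0.0874] F [-3.7 -0.4 -2.5] t 50.0 open 0.040
time: 50.95
tool_pos: [0.4846, 0.4025, 0.0873]
tool_rot: [2.506, 1.571, 0.967]
contact_force: [-0.1, -0.1, 0.2]
opening: 0.0594
time: 51.95
tool_pos: [0.4839, 0.4021, 0.2857]
tool_rot: [-1.045, 1.568, -2.584]
contact_force: [-0.3, 0.1, 0.2]
opening: 0.0598
tx 4.94 ty 0.05 tz -0.03 zyaw -88.2 pos [0.4839 0.4021 0.2857] F [-0.3  0.1  0.2] t 52.0 open 0.060
knob 559 [0.485  0.4045 0.1253] [0.47  0.387 0.112] [0.5   0.418 0.132]
lid plane 3028 [ 0.0007 -0.0098  0.0913]
```

View pics/topF.png

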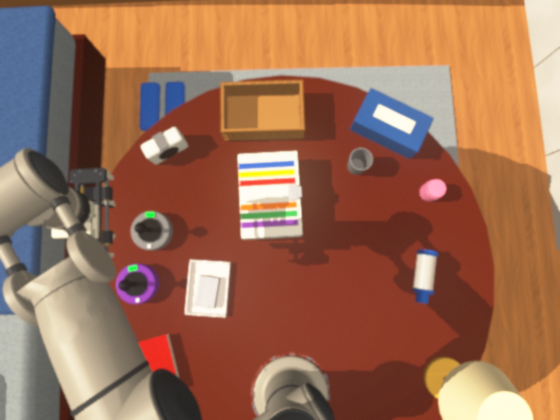

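The final top view shows the lid shut at (270,195), the stick upright at (150,230), and the tray, spacer, tumbler and pink jar where they started. Handing in.

```bash
python3 -c "
from cell import hand_in; print(hand_in())"
```

```text
the job is handed in; nothing more can be done
None
```

The job is handed in at about 52 s of robot time. `hand_in` gives no verdict, so the results below are my own last checks.

- **Jars:** All four caps were pressed home, with their tops at 65.7 mm on the table. Each jar stands in the well of its colour, with tops at 71.7 mm. Yellow sits about 10 mm off its well centre in y, inside the allowed band.
- **Lid and clip:** The lid is shut. The wrist camera found its top level (0.0002 slope), while a coarser top-camera fit gave 0.01 rad; the limit is 0.035. The clip top is at 99.6 mm, where home is 100.
- **Stick:** It was held about 30 mm at the knob (roughly 0.43 rad) towards the green lamp for about 2.5 s. It then sprang back, and the knob is where it was before the push.
- **Everything else:** The tray, pillbox, spacer, tumbler, pink jar and purple console look unmoved in the final view, and the gripper is clear of everything. I saw no jar knocked aside.
- **Disagreement:** The stated `tip_reach` (25 mm ahead of the TCP) did not match what I measured. The closed fingertips sit about 9 mm behind the TCP, so I used the measured value for every press and grasp height.

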